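Set up a three-point bend test under dead load

TASK

Set up the three-point bend test: as you face the dial gauge on the flat bed, stand the knife-edge support on the scribed line to the left of the gauge, where the bar is to be held, and the round-rod support on the line to its right, where the bar may slide, both square across the bed between the rails. Lay the flat bar along the bed on top of both supports, centred over the gauge so that it presses the plunger down, and stand the largest of the three weights upright on the bar at mid-span, right above the gauge. Leave the two smaller weights where they are and do not bear hard on the bed or its gauge.

Things in the scene. Friction and masses are not known exactly. Their poses are not given: they have to be found in the camera images.
- bend_bed: Fixed aluminium bed 92 (x) x 250 (y) mm, top 12 mm above the bench, dial gauge upright in the middle. Origin: underside centre, below the gauge; x across, away from the dial face; y to the left end facing the dial. Rails along y at x=+-35 rise 4.5 mm; channel 61 wide. Gauge fills x -15..17, y -21..21, case and stem to 62 above the bench, plunger tip 73. Black cross lines at y=+-80: support places.
- line_left (a point): Middle of the black line to the left of the gauge (y = +80 mm on the bed), on the bed's top face, 12 mm above the bench: the knife-edge support stands centred here. Axes as the bed's.
- line_right (a point): Middle of the black line to the right of the gauge (y = -80 mm on the bed), on the bed's top face, 12 mm above the bench: the round-rod support stands centred here. Axes as the bed's.
- gauge_plunger (a joint): Spring plunger of the gauge, m pressed down: 0 free (tip 73 mm above the bench), 0.008 at its stop. It needs about 0.5 N; the bar lying on both supports holds it at about 0.006.
- knife_support: Loose dark steel support, 0.32 kg: foot 50 (x) x 40 (y) x 14 mm high; on it a block 44 x 40 mm up to 36 mm, ending in a sharp bright roof ridge along x, 55 mm above the underside. Origin: underside centre, z up. The ridge must lie across the bed (body x along bed x; a half turn is the same). Its flat sides across y are 40 mm apart from the bench up to 35 mm: grip there.
- rod_support: Loose dark steel support, 0.32 kg: foot 50 (x) x 40 (y) x 14 mm high; on it a block 36 x 40 mm up to 40 mm with a fixed bright rod, 18 mm thick, 50 long, along x, its top 55 mm above the underside. Origin: underside centre, z up. The rod must lie across the bed (body x along bed x; a half turn is the same). Its flat sides across y are 40 mm apart from the bench up to 39 mm: grip there.
- test_bar: Loose flat dark steel bar lying on the bench, 40 mm wide (x), 200 mm long (y), 10 mm thick, 0.62 kg. Origin: centre of its underside; z up. Gripped across its 40 mm width at the middle. On the supports its underside is 67 mm above the bench.
- weight_500: Largest of three loose upright knobbed weights: plain steel cylinder 38 mm across with a narrower neck and a knob on top, 66 mm high, 0.5 kg. Origin: centre of its underside; z up. Grip the body, 38 mm, about 20 to 30 mm above the underside.
- weight_200: Middle-sized weight of the same shape, 29 mm across, 52 mm high, 0.2 kg; not used, leave it. Origin: centre of its underside.
- weight_100: Smallest weight, brass, 23 mm across, 44 mm high, 0.1 kg; not used, leave it. Origin: centre of its underside.
There are look-alikes about, which are no part of the job. What is shaped like the rod_support but purple is not meant.

How it is judged:
By the outcome, as a careful person would: the job done as asked, in the order asked, and still so for the second after the job is handed in, with the robot touching nothing.
It also fails if it takes over 128 s, if anything falls off the work surface, if the arm or the gripper's body presses on something with over 40 N, if the wrist force passes 120 N, or if a joint passes its speed limit or range.

ROBOT

A 7-joint arm with a two-finger parallel gripper is mounted at the origin on a cart in front of the work surface, level with it; the furniture and walls round the work are solid. World frame = base frame: x ahead of the robot, y to its left, z up, the work surface at z = 0. Lengths are in mm, angles in rad, forces in N, time in s.
With the tool pointing down it reaches from about 400 to 875 mm from the base axis. Payload 4.4 kg.
Tool frame: the origin (TCP) lies at the very end of the fingers, on their centre line; the grasp point (between the pads) lies 19 mm behind it; y points along the fingers, x is the direction in which the jaws open and shut, and the axes are right-handed (so a half turn about y gives the same grasp; the last joint's range is limited). The gripper opens to 85 mm and grips with 20 to 120 N. Pads are 22 mm wide; open, the fingers measure 114 mm over their backs; the gripper's body (76 mm by 85 mm) begins 54 mm behind the grasp point. The pads swing forward as they close: fully open they stand 13 mm farther back than shut.
Start: joints at [-1.352, 0.628, 0.038, 1.517, -0.027, 0.996, -0.02], TCP at [182.603, 623.838, 231.313] pointing down, gripper open.
Joint ranges: [-3.06, 3.06], [-0.37, 2.12], [-1.25, 1.32], [0.18, 2.47], [-1.1, 4.24], [0.23, 1.98], [-2.94, 2.94]. Speed limits (rad/s): [2.57, 2.57, 3.14, 3.14, 3.14, 3.14, 3.14].

INTERFACE

Orientations are given as [roll, pitch, yaw] about the fixed x, y, z axes, in that order (R = Rz(yaw) Ry(pitch) Rx(roll)).
In Python, from cell import readout, eyes, finish_job gives the robot as it stands. The module is installed in compiled form; this text tells all that it offers.
- The arm moves only by the tool apply_moves, never from a script. Its argument "commands" is a list that holds one entry, the list of rows, each a list of 6 numbers: the shift along the tool's x, y, z in units of 0.04 m (1.0 is 0.04 m), then the turn, a rotation vector about the tool's x, y, z in units of 5 degrees (1.0 is 5 degrees). A call has 1 to 8 rows; each row shifts and turns the pose as measured when the row begins, along the tool's axes as they then stand; what a row does not reach is not made up. A row lasts 1/12 s, in which the tool goes at most 41.7 mm and 7.16 degrees, less where a joint would pass 70% of its speed; a pose out of reach is approached as far as the arm can. A call with a number of a shift or a turn outside -1 to 1 is refused whole. A call with a gripper value outside its range is refused whole. "claw" is the finger opening in mm, from 0 to 85.4, set as the call begins (left out, the last holds). The fingers move at their own pace and stop on an object; the grip force is fixed at half the most. Time passes only in rows, so rows that do not move let the fingers close. It gives the time, the measured TCP pose, the force and the opening at its end, in the units of the state.
- readout.read_state(): the state, without advancing time (a new reading comes with each control period).
- eyes.get_image(name): name is "side" or "top" or "wrist"; returns a dict with "image" (384x512x3 uint8, red, green, blue), "mtx" (3x3 intrinsics, pixels), "rvec" (rotation vector, rad) and "tvec" (3), from world to camera coordinates, as OpenCV has them. Camera axes: x right, y down, z forward; pixel columns grow to the right and rows downward; lengths in mm; the calibration is good to about 2 mm. A picture is of the moment at which its call begins. There is no depth.
- finish_job(): hands the job in, once; it reports no verdict.
The state is a dict: "clock": time; "qpos": joint angles; "qd": joint speeds; "tau": joint torques, N m; "eef_pos": TCP position; "tool_rot": TCP orientation; "force": force on the tool from outside, world axes, zero at the start; "torque": the same for the moment, N m; "width": finger opening in mm.
Only numpy, scipy, OpenCV 4.12 (cv2) and the standard library are available. Lean on these libraries where they do the work, as an engineer would, in place of code of your own. Each camera call takes 0.05 s, during which the arm holds its last target. There are 200 camera calls.

## Working session

There is one attempt and no reset: what is moved stays moved. The work goes in short steps, Python scripts to look and compute and a tool call to move; the robot and the scene stay as the last step left them, time stands still between calls to the robot, and variables do not carry over. Pictures are saved under pics/ and viewed, about 12 in all and at most 16, crops included, and the job is handed in when it is done.

Besides the shell and the picture viewer there is one more tool, called after ">>>" as name(argument=value, ...) on one line, values as JSON. apply_moves: Moves the arm, as the interface text tells. Shifts and turns lie within -1 to 1; 1 stands for 0.04 m of shift or 5 degrees of turn. Its arguments: {"type":"object","properties":{"commands":{"type":"array"},"claw":{"type":"number"}},"required":["commands"]}

```bash
mkdir -p pics; cat > h.py <<'E'
import numpy as np, cv2, pickle, sys
from cell import readout, eyes
def snap(n,f):
    d=eyes.get_image(n); pickle.dump(d,open(f'pics/{f}.pkl','wb')); cv2.imwrite(f'pics/{f}.png',d['image'][:,:,::-1]); return d
def ld(f): return pickle.load(open(f'pics/{f}.pkl','rb'))
def ray(d,uv):
    R=cv2.Rodrigues(np.array(d['rvec'],float))[0]; t=np.array(d['tvec'],float).ravel()
    p=cv2.undistortPoints(np.array([[uv]],float),np.array(d['mtx'],float),None).ravel()
    v=R.T@np.array([p[0],p[1],1]); return -R.T@t, v/np.linalg.norm(v)
def onz(d,uv,z):
    c,v=ray(d,uv); return c+v*(z-c[2])/v[2]
def tri(obs):
    A=np.zeros((3,3));b=np.zeros(3);rs=[ray(d,u) for d,u in obs]
    for c,v in rs: P=np.eye(3)-np.outer(v,v);A+=P;b+=P@c
    x=np.linalg.solve(A,b); return x,[np.linalg.norm(np.cross(x-c,v)) for c,v in rs]
def proj(d,p):
    return cv2.projectPoints(np.array(p,float).reshape(-1,3),np.array(d['rvec'],float),np.array(d['tvec'],float),np.array(d['mtx'],float),None)[0].reshape(-1,2)
E
python3 - <<'E'
from h import *
print(readout.read_state())
for n in ['top','side','wrist']:
    d=snap(n,n+'0'); c,v=ray(d,(256,192)); print(n,c.round(),v.round(2),d['mtx'][0][0])
a=[cv2.imread(f'pics/{n}0.png') for n in ['top','side']]
cv2.imwrite('pics/t.png',cv2.resize(a[0],(800,600),interpolation=cv2.INTER_CUBIC))
cv2.imwrite('pics/s.png',cv2.resize(a[1],(800,600),interpolation=cv2.INTER_CUBIC))
E
```

```text
{'clock': 0.0, 'qpos': array([-1.35183076,  0.62932776,  0.03845169,  1.51839698, -0.02699697,
        0.99629389, -0.02000749]), 'qd': array([-0.00191847,  0.00075812, -0.00012034, -0.00044482,  0.00049673,
       -0.00031776,  0.00031849]), 'tau': array([-1.84781607e-04, -5.63406944e+01,  1.22622807e+00, -1.93447387e+01,
        1.09674680e-02,  1.05470579e-02, -3.89561706e-06]), 'eef_pos': array([182.40606873, 623.21679493, 230.39190841]), 'tool_rot': array([-1.57082946,  0.00190739,  1.28601635]), 'force': array([0.12800583, 0.34071175, 0.27727757]), 'torque': array([ 0.03861957, -0.01119557,  0.0242346 ]), 'width': 85.62400965810669}
top [ 226.   13. 1463.] [ 0.18 -0.   -0.98] 481.61954892665574
side [-133. 1029.  740.] [ 0.46 -0.75 -0.47] 474.69464767008554
wrist [108. 646. 373.] [ 0.3  -0.07 -0.95] 276.3889950038271
```

View pics/t.png

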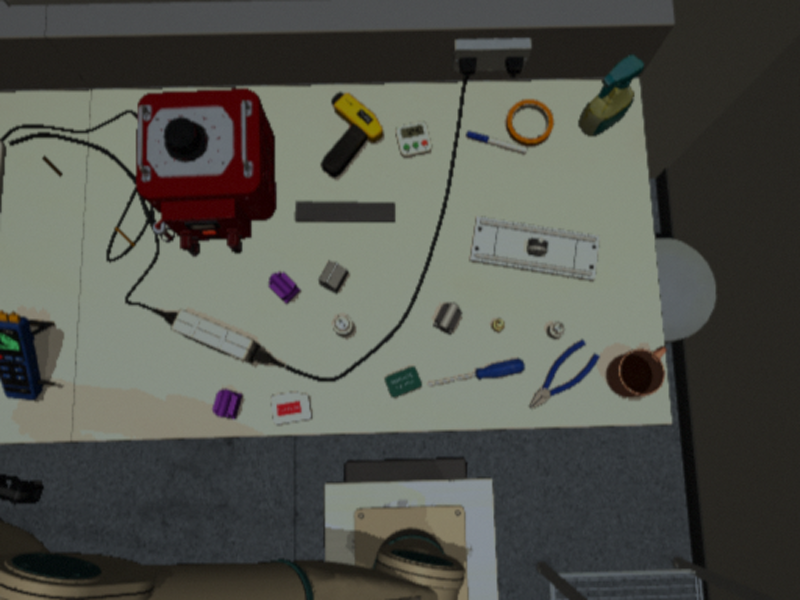

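View pics/s.png

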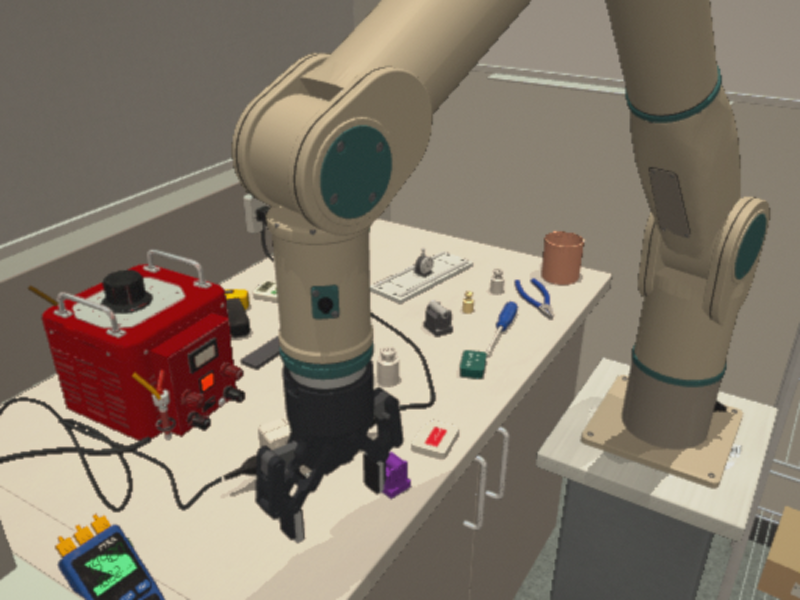

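The top view (800 px wide) shows the bar at (345,212), the knife support at (333,276), the rod support at (447,317), the 500 weight at (343,325) and the bed at (537,247). The purple ones are look-alikes. I'll enlarge these regions and compute rough positions.

```bash
python3 - <<'E'
from h import *
t=ld('top0')
k=.64
for n,uv,z in [('bar',(345,212),10),('knife',(333,276),45),('rod',(447,317),50),('w500',(343,325),60),('w200',(556,329),50),('w100',(498,324),44),('bed',(537,247),60),('bedA',(472,240),15),('bedB',(598,258),15)]:
    print(n,onz(t,(uv[0]*k,uv[1]*k),z).round())
a=cv2.imread('pics/top0.png'); c1=cv2.resize(a[110:240,165:295],(600,600),interpolation=cv2.INTER_CUBIC)
c2=cv2.resize(a[130:225,265:392],(800,598),interpolation=cv2.INTER_CUBIC)
cv2.imwrite('pics/c1.png',c1);cv2.imwrite('pics/c2.png',c2)
s=cv2.imread('pics/side0.png')
cv2.imwrite('pics/c3.png',np.hstack([cv2.resize(s[150:200,230:310],(800,500),interpolation=cv2.INTER_CUBIC)]))
E
```

```text
bar [675. 112.  10.]
knife [536. 134.  45.]
rod [450. -82.  50.]
w500 [438. 115.  60.]
w200 [ 421. -288.   50.]
w100 [ 435. -179.   44.]
bed [ 580. -260.   60.]
bedA [ 609. -140.   15.]
bedB [ 566. -388.   15.]
```

View pics/c3.png

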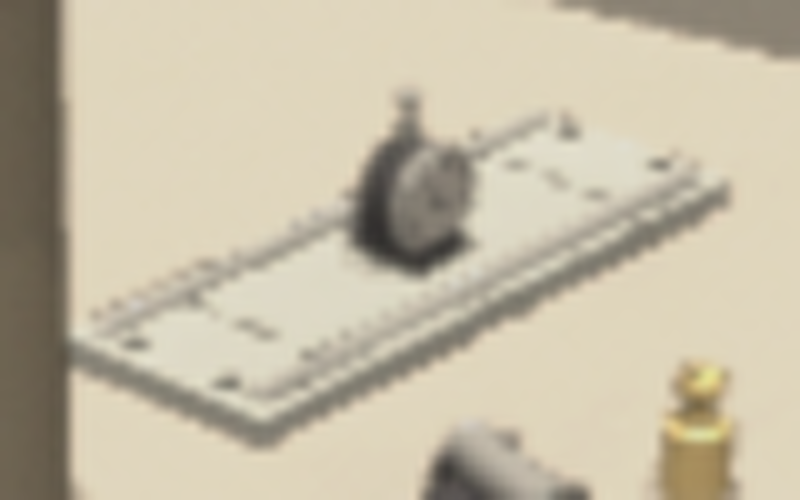

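The enlarged side view shows the dial facing the robot (-x), so the gauge's left is world +y and bed x points away from the robot, with yaw about -10°. I'll move towards the knife support and look from there.

>>> apply_moves(commands=[[[-0.59,-0.05,-0.71,0,0,0],[-0.59,-0.05,-0.71,0,0,0],[-0.59,-0.05,-0.71,0,0,0],[-0.59,-0.05,-0.71,0,0,0],[-0.59,-0.05,-0.71,0,0,0],[-0.59,-0.05,-0.71,0,0,0],[-0.59,-0.05,-0.71,0,0,0],[-0.59,-0.05,-0.71,0,0,0]]])

```text
clock: 0.82
eef_pos: [344.8, 377.2, 241.9]
tool_rot: [-1.563, 0.002, 1.306]
force: [0.3, -0.4, 0.5]
width: 85.6
```

>>> apply_moves(commands=[[[-0.59,-0.05,-0.71,0,0,0],[-0.59,-0.05,-0.71,0,0,0],[-0.59,-0.05,-0.71,0,0,0],[-0.59,-0.05,-0.71,0,0,0],[-0.59,-0.05,-0.71,0,0,0],[-0.59,-0.05,-0.71,0,0,0],[-0.59,-0.05,-0.71,0,0,0],[0,0,0,0,0,0]]])

```text
clock: 1.48
eef_pos: [502.6, 144.8, 255.6]
tool_rot: [-1.567, 0.006, 1.295]
force: [0.4, -0.4, -0.0]
width: 85.4
```

```bash
cat >> h.py <<'E'
from scipy.spatial.transform import Rotation as Ro
def rot(yaw): return Ro.from_euler('xyz',[-np.pi/2,0,np.radians(yaw)])
def plan(p,yaw):
    "total local shift in units, total turn in units, rows needed"
    s=readout.read_state(); R=Ro.from_euler('xyz',s['tool_rot'])
    d=R.inv().apply(np.array(p)-s['eef_pos'])/40
    r=np.degrees((R.inv()*rot(yaw)).as_rotvec())/5
    print('clk %.1f'%s['clock'],'pos',s['eef_pos'].round(1),'rpy',np.degrees(s['tool_rot']).round(2),'w %.1f'%s['width'],'shift',d.round(2),'turn',r.round(2),'rows>=%.1f'%np.linalg.norm(d))
E
python3 - <<'E'
from h import *
d=snap('wrist','w1'); c,v=ray(d,(256,192)); print(c.round(),v.round(2))
cv2.imwrite('pics/w1b.png',cv2.resize(d['image'][:,:,::-1],(800,600),interpolation=cv2.INTER_CUBIC))
plan((536,134,200),74)
E
```

```text
[428. 167. 399.] [ 0.3  -0.07 -0.95]
clk 1.5 pos [500.4 148.1 255.3] rpy [-89.64   0.24  74.37] w 85.9 shift [-0.09  1.38 -0.96] turn [-0.07  0.07 -0.05] rows>=1.7
```

View pics/w1b.png

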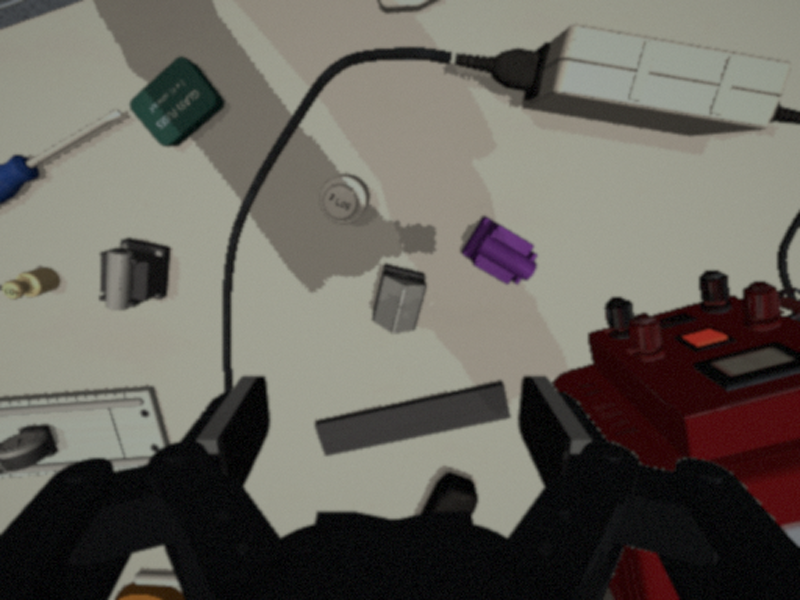

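The wrist view (upside down, fingers at the bottom) shows the knife support at (400,297), the weight at (345,198), the rod support at (135,273), the bar at (413,418) and the bed's left end at (130,430). I'll enlarge the knife and rod supports.

```bash
python3 - <<'E'
from h import *
a=cv2.imread('pics/w1.png'); t=cv2.imread('pics/top0.png')
def crop(im,x,y,w,h,s): return cv2.resize(im[y:y+h,x:x+w],(w*s,h*s),interpolation=cv2.INTER_CUBIC)
A=np.hstack([crop(a,230,160,50,60,8),crop(a,55,145,50,60,8)])
B=np.zeros((0,800,3),np.uint8)
cv2.imwrite('pics/k1.png',A)
B=np.hstack([crop(t,198,160,32,36,12),crop(t,272,185,32,36,12)]); cv2.imwrite('pics/k2.png',B)
E
```

```text
(no output)
```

View pics/k1.png

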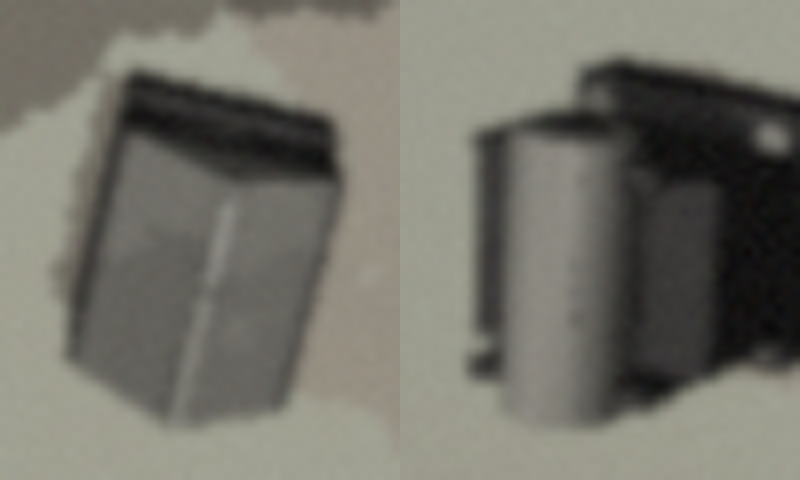

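View pics/k2.png

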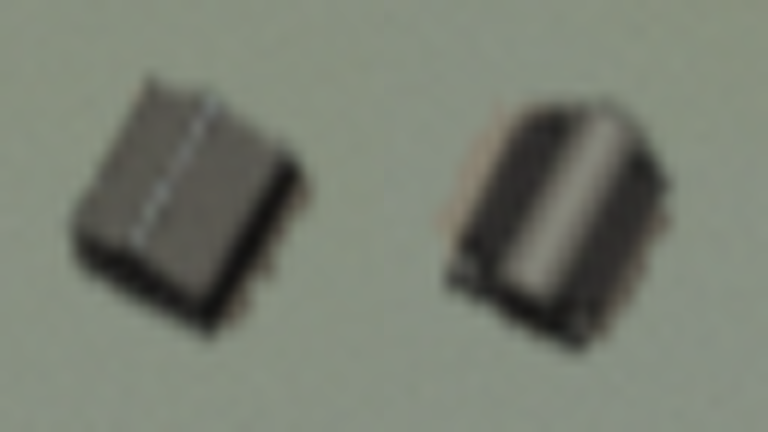

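```bash
python3 - <<'E'
from h import *
w=ld('w1');t=ld('top0')
W=lambda x,y,ox,oy,s:(ox+x/s-.5+.5/s,oy+y/s-.5+.5/s)
def seg(n,wp,tp,z):
    P=[]
    for a,b in zip(wp,tp):
        x,e=tri([(w,a),(t,b)]); P.append(x); print(n,'tri',x.round(1),np.round(e,1),'| wrist@z',onz(w,a,z).round(1),'top@z',onz(t,b,z).round(1))
    for nm,d,q in [('w',w,wp),('t',t,tp)]:
        a,b=onz(d,q[0],z),onz(d,q[1],z); v=b-a
        if v[0]<0:v=-v
        print('  ',nm,'mid',((a+b)/2).round(1),'len %.1f'%np.linalg.norm(v),'yaw of x %.1f'%np.degrees(np.arctan2(v[1],v[0])))
seg('knife',[W(235,183,230,160,8),W(175,425,230,160,8)],[W(138,240,198,160,12),W(212,95,198,160,12)],55)
seg('rod',[W(170,128,55,145,8),W(160,418,55,145,8)],[W(141,280,272,185,12),W(221,110,272,185,12)],55)
E
```

```text
knife tri [528.5 147.2  37.4] [0.7 0.7] | wrist@z [523.  147.9  55. ] top@z [525.4 145.8  55. ]
knife tri [562.4 127.1  51.8] [0.4 0.4] | wrist@z [560.8 127.2  55. ] top@z [562.  127.1  55. ]
   w mid [541.9 137.6  55. ] len 43.1 yaw of x -28.8
   t mid [543.7 136.4  55. ] len 41.1 yaw of x -27.1
rod tri [434.1 -72.8  47.7] [1.2 1.2] | wrist@z [432.8 -67.4  55. ] top@z [434.2 -72.6  55. ]
rod tri [477.  -94.4  50.6] [0. 0.] | wrist@z [476.4 -91.   55. ] top@z [476.2 -94.   55. ]
   w mid [454.6 -79.2  55. ] len 49.6 yaw of x -28.4
   t mid [455.2 -83.3  55. ] len 47.1 yaw of x -27.0
```

```bash
python3 - <<'E'
from h import *
t=ld('top0'); w=ld('w1')
for uv in [(284,287),(269,285),(280,272),(299,288),(288,303)]: print(onz(t,(uv[0]*.64,uv[1]*.64),30).round(), end=' ')
print()
for uv in [(463,248),(483,217),(537,262),(525,283),(500,250)]: print(onz(w,(uv[0]*.64,uv[1]*.64),30).round(), end=' ')
print(); plan((543,137,120),62)
R=rot(62); 
E
```

```text
[520. 231.  30.] [525. 260.  30.] [550. 239.  30.] [517. 202.  30.] [488. 223.  30.] 
[511. 204.  30.] [490. 226.  30.] [541. 263.  30.] [557. 249.  30.] [522. 234.  30.] 
clk 1.5 pos [500.4 148.1 255.3] rpy [-89.64   0.24  74.37] w 85.9 shift [ 0.03  3.37 -1.12] turn [-0.07  2.47 -0.06] rows>=3.6
```

>>> apply_moves(commands=[[[0,0.3,-0.28,0,0.62,0],[0,0.8,-0.28,0,0.62,0],[0,0.9,-0.28,0,0.62,0],[0,0.9,-0.28,0,0.62,0],[0,0.4,0,0,0,0],[0,0,0,0,0,0]]], claw=64)

```text
clock: 2.03
eef_pos: [543.1, 137.9, 119.7]
tool_rot: [-1.567, -0.002, 1.074]
force: [-0.9, -0.2, -0.1]
width: 63.8
```

```bash
python3 - <<'E'
from h import *
plan((543,137,8),62)
d=snap('wrist','w2'); cv2.imwrite('pics/w2b.png',cv2.resize(d['image'][100:,100:420,::-1],(640,568),interpolation=cv2.INTER_CUBIC))
for p in [(523.5,147.5,55),(562.3,126.8,55)]: print(proj(d,p).round(1))
E
```

```text
clk 2.0 pos [543.1 137.9 119.7] rpy [-89.75  -0.13  61.53] w 63.8 shift [-0.03  2.79 -0.02] turn [-0.05 -0.09  0.03] rows>=2.8
[[250.1 179.6]]
[[250.5 231.1]]
```

View pics/w2b.png

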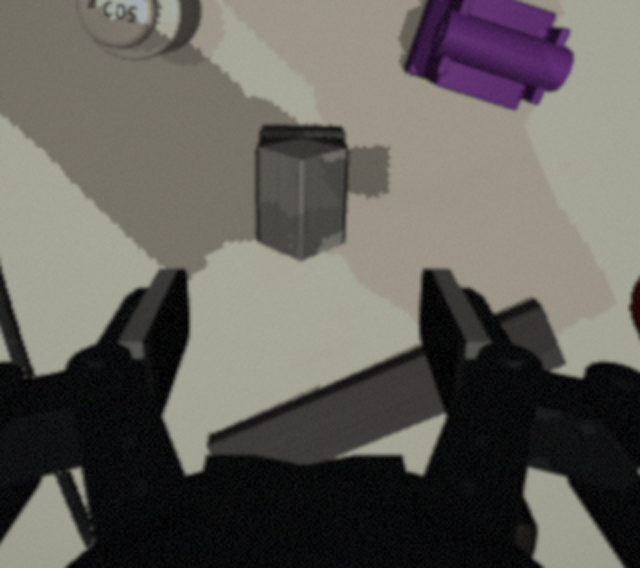

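The ridge lies at px (250.5,179)–(250.5,229), 2 px from where it was predicted, and it is aligned with the jaws. Descend and grip.

>>> apply_moves(commands=[[[0,0.8,0,0,0,0],[0,0.8,0,0,0,0],[0,0.6,0,0,0,0],[0,0.4,0,0,0,0],[0,0.2,0,0,0,0],[0,0,0,0,0,0]]])

```text
clock: 2.58
eef_pos: [548.7, 147.3, 14.0]
tool_rot: [-1.575, -0.017, 1.083]
force: [0.3, -0.1, -0.9]
width: 64.2
```

>>> apply_moves(commands=[[[0,0,0,0,0,0],[0,0,0,0,0,0],[0,0,0,0,0,0],[0,0,0,0,0,0],[0,0,0,0,0,0],[0,0,0,0,0,0]]], claw=30)

```text
clock: 3.08
eef_pos: [550.9, 148.4, 20.3]
tool_rot: [-1.58, -0.021, 1.084]
force: [0.2, 0.7, -3.5]
width: 38.6
```

```bash
python3 - <<'E'
from h import *
plan((543,137,8),62)
d=snap('wrist','w3'); plan((543,137,8),62)
print(readout.read_state()['force'],readout.read_state()['qd'].round(3))
s=snap('side','s3')
cv2.imwrite('pics/w3b.png',np.hstack([cv2.resize(d['image'][130:330,130:370,::-1],(480,400),interpolation=cv2.INTER_CUBIC),cv2.resize(s['image'][140:300,150:278,::-1],(320,400),interpolation=cv2.INTER_CUBIC)]))
E
```

```text
clk 3.1 pos [550.9 148.4  20.3] rpy [-90.55  -1.23  62.11] w 38.6 shift [-0.35  0.3   0.04] turn [0.11 0.02 0.25] rows>=0.5
clk 3.1 pos [551.  148.5  20.3] rpy [-90.55  -1.24  62.11] w 38.2 shift [-0.35  0.3   0.04] turn [0.11 0.02 0.25] rows>=0.5
[ 0.99475183  0.25817568 -3.72315336] [-0.001  0.004 -0.     0.     0.001  0.     0.001]
```

View pics/w3b.png

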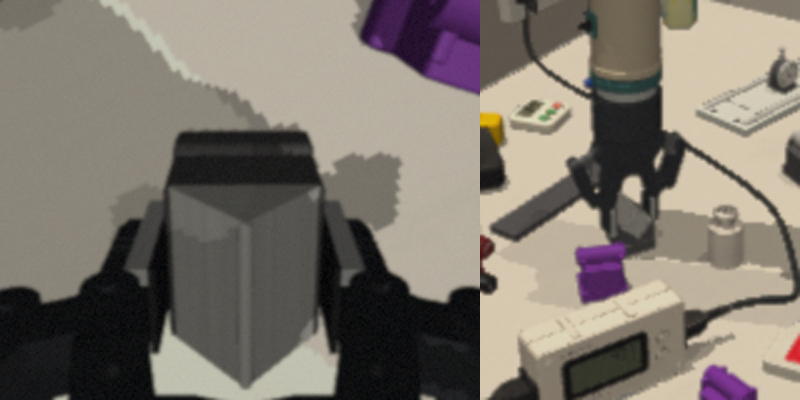

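The knife support is gripped and centred in the jaws. The arm crept about 10 mm during the zero rows, so I'll lift and characterise that drift.

>>> apply_moves(commands=[[[0,-0.5,0,0,0,0],[0,-0.8,0,0,0,0],[0,-0.8,0,0,0,0],[0,-0.5,0,0,0,0]]])

```text
clock: 3.52
eef_pos: [544.3, 146.1, 121.4]
tool_rot: [-1.57, -0.012, 1.084]
force: [0.3, 0.0, -3.9]
width: 38.4
```

>>> apply_moves(commands=[[[0,0,0,0,0,0]]])

```text
clock: 3.6
eef_pos: [546.7, 146.7, 125.0]
tool_rot: [-1.574, -0.017, 1.084]
force: [0.1, 0.3, -3.3]
width: 38.7
```

>>> apply_moves(commands=[[[0,0,0,0,0,0],[0,0,0,0,0,0],[0,0,0,0,0,0],[0,0,0,0,0,0]]])

```text
clock: 3.93
eef_pos: [545.2, 146.8, 122.5]
tool_rot: [-1.572, -0.015, 1.085]
force: [0.2, -0.4, -3.7]
width: 39.1
```

```bash
python3 - <<'E'
from h import *
d=ld('w3'); R=Ro.from_euler('xyz',np.radians([-90.55,-1.23,62.11])); T=np.array([550.9,148.4,20.3])
a,b=onz(d,(253.5,240.7),55),onz(d,(253.3,322),55); print(a.round(1),b.round(1),np.linalg.norm(a-b),R.inv().apply((a+b)/2-T).round(1))
plan((575,-130,170),80)
E
```

```text
[531.9 158.8  55. ] [570.7 138.2  55. ] 43.9669376554974 [  1.  -34.7  -0.7]
clk 3.9 pos [545.2 146.8 122.5] rpy [-90.09  -0.86  62.15] w 39.1 shift [-5.75 -1.27 -3.89] turn [ 0.04 -3.57  0.17] rows>=7.1
```

>>> apply_moves(commands=[[[-0.4,-0.2,-0.3,0,0,0],[-0.75,-0.2,-0.5,0,0,0],[-0.8,-0.2,-0.55,0,0,0],[-0.8,-0.2,-0.55,0,0,0],[-0.8,-0.2,-0.55,0,0,0],[-0.8,-0.15,-0.55,0,0,0],[-0.8,-0.1,-0.5,0,0,0],[-0.5,0,-0.3,0,0,0]]])

```text
clock: 4.6
eef_pos: [571.0, -124.0, 157.4]
tool_rot: [-1.552, -0.01, 1.105]
force: [0.9, -1.4, -2.9]
width: 39.2
```

>>> apply_moves(commands=[[[0,0,0,0,-0.6,0],[0,0,0,0,-0.6,0],[0,0,0,0,-0.6,0],[0,0,0,0,-0.6,0],[0,0,0,0,-0.6,0],[0,0,0,0,-0.5,0],[0,0,0,0,0,0],[0,0,0,0,0,0]]])

```text
clock: 5.27
eef_pos: [563.7, -138.3, 145.7]
tool_rot: [-1.538, -0.009, 1.404]
force: [0.2, 0.2, -2.3]
width: 38.7
```

```bash
python3 - <<'E'
from h import *
d=snap('wrist','w4'); plan((575,-130,170),80)
cv2.imwrite('pics/w4b.png',cv2.resize(d['image'][:,:,::-1],(800,600),interpolation=cv2.INTER_CUBIC))
E
```

```text
clk 5.3 pos [ 563.5 -138.2  145.6] rpy [-88.09  -0.5   80.46] w 38.6 shift [ 0.26 -0.62 -0.23] turn [-0.38  0.09  0.1 ] rows>=0.7
```

View pics/w4b.png

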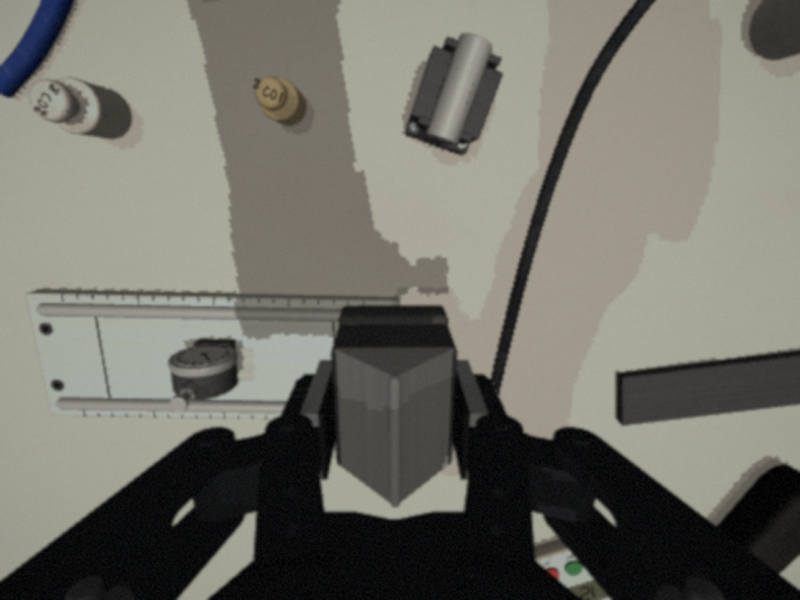

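The wrist view shows the bed at left with the gauge at (205,368), the right line at (100,318)–(108,400) and the left line beside the held support at (333,328). I'll enlarge it for fitting, together with the top view.

```bash
python3 - <<'E'
from h import *
a=cv2.imread('pics/w4.png'); t=cv2.imread('pics/top0.png')
A=cv2.resize(a[180:272,15:265],(800,294),interpolation=cv2.INTER_CUBIC)
B=cv2.resize(t[132:184,295:395],(600,312),interpolation=cv2.INTER_CUBIC)
C=np.zeros((606,800,3),np.uint8);C[:294]=A;C[294:,:600]=B;cv2.imwrite('pics/b1.png',C[:600])
E
```

```text
(no output)
```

View pics/b1.png

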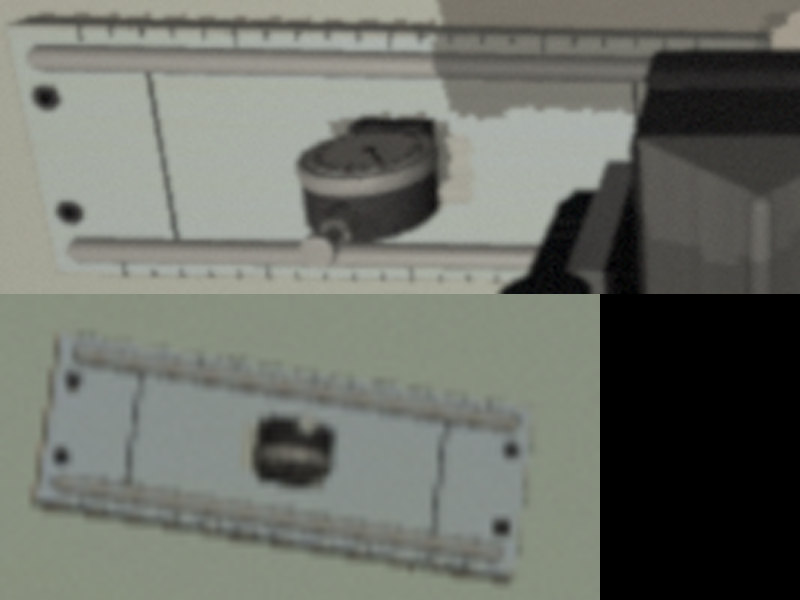

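```bash
python3 - <<'E'
from h import *
from scipy.optimize import least_squares
w=ld('w4');t=ld('top0')
cv=lambda x,y,ox,oy,s:(ox+x/s-.5+.5/s,oy+y/s-.5+.5/s)
Wp=[((10,26),(-46,-125,12)),((58,268),(46,-125,12)),((150,72),(-30.5,-80,12)),((176,240),(30.5,-80,12)),((635,90),(-30.5+7,80,12))]
Tp=[((141,82),(30.5,80,12)),((128,188),(-30.5,80,12)),((447,131),(30.5,-80,12)),((434,239),(-30.5,-80,12)),((37,206),(-46,125,12)),((60,41),(46,125,12)),((528,114),(46,-125,12)),((513,281),(-46,-125,12))]
O=[(w,cv(*p,15,180,3.2),b,1) for p,b in Wp]; OT=[(t,cv(*p,295,132,6),b,1) for p,b in Tp]
def fit(O):
    def f(q):
        c,s=np.cos(q[2]),np.sin(q[2]);r=[]
        for d,uv,b,_ in O:
            P=(q[0]+c*b[0]-s*b[1],q[1]+s*b[0]+c*b[1],b[2])
            g=onz(d,uv,b[2]); r+=list((g-P)[:2])
        return r
    o=least_squares(f,[585,-262,-.17]); print(o.x[:2].round(1),np.degrees(o.x[2]).round(2)); print(np.round(o.fun.reshape(-1,2),1).tolist()); return o.x
fit(O);fit(OT);fit(O[:4]+OT)
# plunger stem top in the wrist vs top
x,e=tri([(w,cv(333,232,15,180,3.2)),(t,cv(308,424-294,295,132,6))]);print('stem',x.round(1),np.round(e,1))
x,e=tri([(w,cv(163,156,15,180,3.2)),(t,cv(440.5,185,295,132,6))]);print('line_right',x.round(1),np.round(e,1))
plan((590,-160,170),80)
E
```

```text
[ 590.9 -263.3] -10.23
[[1.7, 2.2], [-2.6, 0.8], [1.0, -0.4], [1.2, -2.0], [-1.3, -0.6]]
[ 591.6 -264.4] -10.67
[[-1.1, 0.1], [2.2, -1.6], [-1.8, -0.7], [0.8, -1.1], [0.8, -1.2], [-1.4, -0.1], [-0.7, 3.5], [1.2, 1.0]]
[ 591.8 -264. ] -10.73
[[1.8, 2.3], [-2.4, 1.7], [0.7, -0.0], [1.0, -1.1], [-1.3, -0.3], [2.0, -2.0], [-1.9, -1.0], [0.7, -1.5], [0.5, -1.6], [-1.7, -0.3], [-0.7, 3.2], [1.2, 0.6]]
stem [ 595.3 -268.4   55.8] [0.5 0.5]
line_right [ 577.  -344.2   10.4] [0.4 0.4]
clk 5.3 pos [ 563.5 -138.2  145.6] rpy [-88.09  -0.5   80.46] w 38.6 shift [-0.42 -0.64 -0.72] turn [-0.38  0.09  0.1 ] rows>=1.1
```

```bash
python3 - <<'E'
from h import *
plan((606,-185.5,70),79.5)
E
```

```text
clk 5.3 pos [ 563.5 -138.2  145.6] rpy [-88.09  -0.5   80.46] w 38.6 shift [-1.01  1.84 -1.31] turn [-0.38  0.19  0.1 ] rows>=2.5
```

>>> apply_moves(commands=[[[-0.2,0.1,-0.3,-0.2,0.1,0.1],[-0.3,0.3,-0.4,-0.2,0.1,0],[-0.3,0.4,-0.4,0,0,0],[-0.2,0.5,-0.2,0,0,0],[0,0.4,0,0,0,0],[0,0.15,0,0,0,0],[0,0,0,0,0,0]]])

```text
clock: 5.9
eef_pos: [613.2, -191.7, 65.6]
tool_rot: [-1.581, 0.005, 1.381]
force: [-0.0, 0.7, -2.0]
width: 38.8
```

```bash
python3 - <<'E'
from h import *
plan((606,-185.5,70),79.5)
E
```

```text
clk 5.9 pos [ 613.2 -191.7   65.6] rpy [-90.58   0.28  79.11] w 38.8 shift [ 0.12 -0.11  0.21] turn [ 0.11 -0.08 -0.06] rows>=0.3
```

>>> apply_moves(commands=[[[0.06,0,0.1,0.1,-0.08,-0.06],[0.06,0,0.1,0,0,0],[0,0,0,0,0,0],[0,0,0,0,0,0]]])

```text
clock: 6.23
eef_pos: [606.2, -184.2, 67.0]
tool_rot: [-1.573, -0.001, 1.389]
force: [-0.3, 0.5, -3.4]
width: 38.7
```

```bash
python3 - <<'E'
from h import *
plan((606,-185.5,50),79.5)
d=snap('wrist','w5');t=snap('top','t5')
cv2.imwrite('pics/w5b.png',np.vstack([cv2.resize(d['image'][170:350,140:370,::-1],(575,450),interpolation=cv2.INTER_CUBIC)]))
q=np.radians(-10.5)
B=lambda x,y,z:(591.5+np.cos(q)*x-np.sin(q)*y,-264+np.sin(q)*x+np.cos(q)*y,z)
for p in [(-30.5,80,12),(-30.5,125,16),(-46,125,12),(30,80,12)]: print(p,((proj(d,B(*p))[0]-[140,170])*2.5).round(0))
E
```

```text
clk 6.2 pos [ 606.2 -184.2   67. ] rpy [-9.010e+01 -4.000e-02  7.957e+01] w 38.7 shift [-0.03  0.42 -0.  ] turn [0.02 0.01 0.01] rows>=0.4
(-30.5, 80, 12) [273.   3.]
(-30.5, 125, 16) [430.   6.]
(-46, 125, 12) [430. -49.]
(30, 80, 12) [274. 187.]
```

View pics/w5b.png

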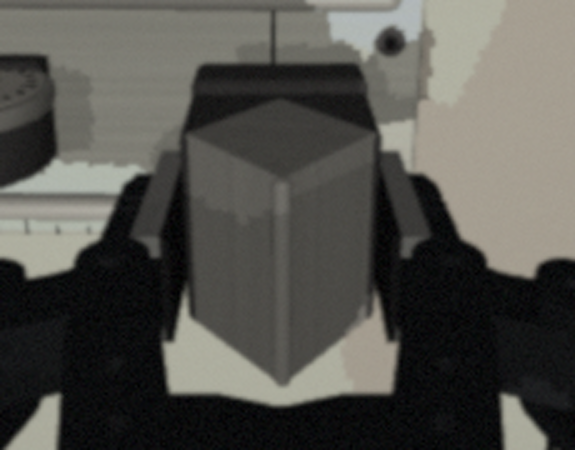

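The line is visible at crop (274,10–65), against a predicted 273, so the bed pose is good. Next I'll compute the ridge position in the bed frame.

```bash
cat >> h.py <<'E'
BED=np.array([591.5,-264.]);BQ=np.radians(-10.5)
def B(x,y,z): return (BED[0]+np.cos(BQ)*x-np.sin(BQ)*y,BED[1]+np.sin(BQ)*x+np.cos(BQ)*y,z)
def inB(p): d=np.array(p)[:2]-BED; return np.round([np.cos(BQ)*d[0]+np.sin(BQ)*d[1],-np.sin(BQ)*d[0]+np.cos(BQ)*d[1]],1)
E
python3 - <<'E'
from h import *
d=ld('w5')
for uv in [(282,180),(282,385)]:
    print(inB(onz(d,(140+uv[0]/2.5-.3,170+uv[1]/2.5-.3),101.7)))
print('tcp',inB(readout.read_state()['eef_pos']))
print('line pts',inB(onz(d,(140+274/2.5-.3,170+12/2.5),12)),inB(onz(d,(140+274/2.5-.3,170+62/2.5),12)))
E
```

```text
[-20.8  82. ]
[23.4 82.1]
tcp [ 0.2 81.3]
line pts [-27.8  79.9] [-12.2  79.9]
```

>>> apply_moves(commands=[[[-0.05,0.1,0.02,0,0,0],[0,0.15,0,0,0,0],[0,0.15,0,0,0,0],[0,0.15,0,0,0,0],[0,0.1,0,0,0,0],[0,0.05,0,0,0,0],[0,0,0,0,0,0]]])

```text
clock: 6.92
eef_pos: [605.9, -186.4, 36.9]
tool_rot: [-1.575, -0.001, 1.389]
force: [-0.3, 0.6, -3.1]
width: 38.5
```

```bash
python3 - <<'E'
from h import *
s=readout.read_state();print('tcp',inB(s['eef_pos']),s['force'].round(1)); plan((*B(0,79.2,0)[:2],32.5),79.5)
E
```

```text
tcp [ 0.  78.9] [-0.3  0.6 -3.1]
clk 6.9 pos [ 605.9 -186.4   36.9] rpy [-9.022e+01 -3.000e-02  7.957e+01] w 38.5 shift [0.01 0.11 0.  ] turn [0.04 0.01 0.01] rows>=0.1
```

>>> apply_moves(commands=[[[0,0.06,0,0.04,0,0],[0,0.05,0,0,0,0],[0,0.02,0,0,0,0],[0,0,0,0,0,0]]])

```text
clock: 7.25
eef_pos: [605.9, -186.4, 30.7]
tool_rot: [-1.57, -0.001, 1.389]
force: [0.3, 0.2, -2.5]
width: 38.7
```

>>> apply_moves(commands=[[[0,0.03,0,0,0,0],[0,0.01,0,0,0,0],[0,0,0,0,0,0]]])

```text
clock: 7.5
eef_pos: [606.3, -186.5, 29.4]
tool_rot: [-1.571, -0.001, 1.389]
force: [0.1, 0.8, -2.6]
width: 38.7
```

>>> apply_moves(commands=[[[0,0.03,0,0,0,0],[0,0.01,0,0,0,0],[0,0,0,0,0,0]]])

```text
clock: 7.75
eef_pos: [606.6, -186.6, 29.3]
tool_rot: [-1.572, -0.0, 1.389]
force: [-0.5, -0.2, -3.5]
width: 38.7
```

>>> apply_moves(commands=[[[0,0.06,0,0,0,0],[0,0.03,0,0,0,0],[0,0,0,0,0,0]]])

```text
clock: 8.0
eef_pos: [607.0, -186.6, 29.5]
tool_rot: [-1.573, -0.001, 1.389]
force: [-0.0, -0.9, -2.9]
width: 38.8
```

>>> apply_moves(commands=[[[0,0.1,0,0,0,0],[0,0.05,0,0,0,0]]])

```text
clock: 8.17
eef_pos: [607.4, -186.8, 29.0]
tool_rot: [-1.574, -0.001, 1.388]
force: [-4.4, 2.4, 7.5]
width: 38.9
```

```bash
python3 - <<'E'
from h import *
s=readout.read_state();print(s['qpos'].round(3),s['force'].round(1),s['tau'].round(1)); 
d=snap('wrist','w6');t=snap('side','s6')
cv2.imwrite('pics/w6b.png',np.hstack([cv2.resize(d['image'][170:330,140:370,::-1],(460,320),interpolation=cv2.INTER_CUBIC),cv2.resize(t['image'][140:220,235:320,::-1],(340,320),interpolation=cv2.INTER_CUBIC)]))
E
```

```text
[ 0.257  0.864 -0.004  1.7    0.003  0.574  1.64 ] [-4.4  2.4  7.5] [  0.1 -56.5   1.1 -14.    0.1  -1.5  -0.1]
```

View pics/w6b.png

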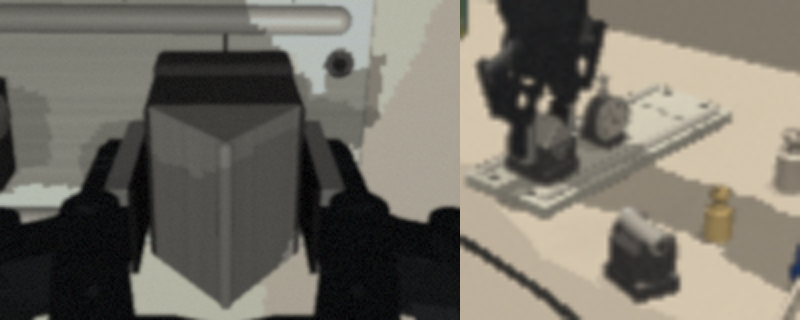

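On the bed (force +7.5 N), with the ridge in line with the scribed line (226 vs 225 px). Release and rise.

>>> apply_moves(commands=[[[0,-0.02,0,0,0,0],[0,0,0,0,0,0],[0,0,0,0,0,0],[0,0,0,0,0,0],[0,0,0,0,0,0]]], claw=58)

```text
clock: 8.68
eef_pos: [609.6, -187.5, 30.8]
tool_rot: [-1.579, -0.0, 1.388]
force: [-1.0, 0.5, 0.0]
width: 58.1
```

>>> apply_moves(commands=[[[0,-0.2,0,0,0,0],[0,-0.5,0,0,0,0],[0,-0.8,0,0,0,0],[0,-0.8,0,0,0,0],[0,-0.8,0,0,0,0],[0,-0.4,0,0,0,0],[0,0,0,0,0,0]]])

```text
clock: 9.27
eef_pos: [607.0, -187.0, 175.4]
tool_rot: [-1.573, -0.001, 1.388]
force: [0.5, 0.2, 0.2]
width: 58.1
```

```bash
python3 - <<'E'
from h import *
d=snap('wrist','w7'); snap('top','t7'); plan((455,-81,125),62)
print(proj(d,[B(-22,80,67),B(22,80,67),B(-30,80,12),B(-25,60,12)]).round(1))
E
```

```text
clk 9.4 pos [ 605.4 -186.5  172.2] rpy [-8.986e+01 -6.000e-02  7.954e+01] w 57.9 shift [1.91 1.19 4.17] turn [-0.03  3.51  0.01] rows>=4.7
[[252.6 165.1]
 [252.5 209.4]
 [252.5 147.3]
 [234.5 151.8]]
```

>>> apply_moves(commands=[[[0.2,0,0.4,0,0.4,0],[0.3,0.1,0.7,0,0.5,0],[0.35,0.2,0.75,0,0.5,0],[0.4,0.3,0.7,0,0.6,0],[0.4,0.3,0.6,0,0.6,0],[0.4,0.2,0.4,0,0.6,0],[0.2,0.1,0.2,0,0.3,0],[0,0,0,0,0,0]]], claw=64)

```text
clock: 10.03
eef_pos: [475.7, -54.3, 111.8]
tool_rot: [-1.55, 0.01, 1.063]
force: [0.2, 0.1, -0.3]
width: 63.8
```

```bash
python3 - <<'E'
from h import *
d=ld('w7'); g=cv2.cvtColor(d['image'],cv2.COLOR_RGB2GRAY)
for r in range(160,218,6): print(r,g[r,240:268].tolist())
plan((455,-81,125),62.5)
d=snap('wrist','w8'); plan((455,-81,125),62.5)
print(proj(d,[(433.5,-70,55),(476,-93,55)]).round(1))
cv2.imwrite('pics/w8b.png',cv2.resize(d['image'][100:,120:400,::-1],(560,568),interpolation=cv2.INTER_CUBIC))
E
```

```text
160 [26, 28, 32, 33, 34, 42, 43, 43, 40, 40, 40, 43, 45, 44, 38, 43, 37, 37, 36, 32, 33, 28, 28, 28, 24, 21, 24, 22]
166 [74, 75, 75, 76, 74, 76, 74, 71, 71, 69, 68, 67, 66, 65, 66, 65, 68, 68, 69, 71, 70, 68, 69, 71, 72, 71, 70, 69]
172 [76, 75, 73, 75, 78, 74, 75, 74, 73, 78, 86, 91, 86, 75, 68, 69, 70, 69, 69, 68, 71, 71, 70, 70, 70, 69, 71, 70]
178 [76, 74, 75, 76, 75, 74, 74, 76, 74, 77, 87, 90, 85, 73, 66, 67, 69, 70, 70, 68, 70, 69, 69, 70, 69, 69, 71, 67]
184 [74, 75, 74, 75, 74, 75, 75, 74, 74, 73, 78, 84, 84, 73, 67, 67, 69, 71, 71, 68, 68, 69, 70, 70, 70, 69, 67, 69]
190 [76, 74, 74, 76, 74, 76, 75, 76, 77, 75, 79, 84, 83, 73, 66, 69, 68, 68, 70, 70, 70, 69, 72, 71, 75, 89, 98, 98]
196 [75, 73, 73, 73, 75, 75, 74, 73, 73, 75, 77, 84, 82, 70, 68, 75, 83, 93, 97, 98, 100, 103, 103, 102, 101, 103, 99, 100]
202 [65, 63, 62, 64, 63, 66, 67, 71, 76, 75, 79, 90, 93, 88, 93, 99, 99, 102, 101, 100, 100, 102, 102, 100, 101, 101, 100, 100]
208 [129, 127, 129, 126, 127, 127, 124, 118, 110, 104, 102, 109, 112, 104, 104, 111, 120, 118, 117, 117, 117, 119, 119, 121, 119, 121, 122, 119]
214 [131, 134, 133, 134, 133, 133, 134, 134, 132, 135, 134, 134, 134, 133, 134, 134, 134, 135, 134, 133, 133, 134, 133, 133, 137, 134, 133, 134]
clk 10.0 pos [475.7 -54.3 111.8] rpy [-88.82   0.6   60.9 ] w 63.8 shift [-0.84 -0.32  0.13] turn [-0.24 -0.32 -0.12] rows>=0.9
clk 10.1 pos [476.3 -55.4 112. ] rpy [-88.86   0.61  60.92] w 63.9 shift [-0.82 -0.31  0.16] turn [-0.23 -0.32 -0.12] rows>=0.9
[[206.4 173.7]
 [209.9 233. ]]
```

View pics/w8b.png

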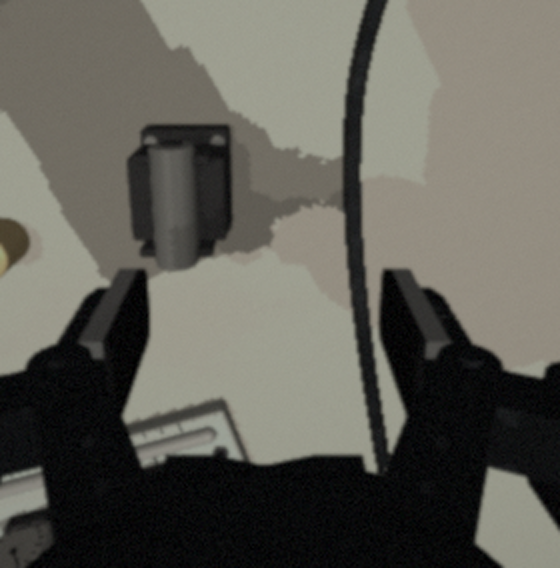

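Rod axis at px (206.5,174)–(208.5,232.5), which agrees with the prediction within 1.5 px. Ready for the approach. Knife ridge seen at column 251.5 against an ideal 252.6, so it stands about 1 mm off.

```bash
python3 - <<'E'
from h import *
d=ld('w8'); a,b=onz(d,(206.2,173.7),55),onz(d,(208.2,232.2),55); v=b-a;m=(a+b)/2
y=np.degrees(np.arctan2(v[1],v[0]));print(m.round(1),np.linalg.norm(v).round(1),y.round(2)); plan((m[0],m[1],100),y+90)
k=ld('w7');print('knife',inB(onz(k,(250.8,172),67)),inB(onz(k,(251.4,200),67)))
E
```

```text
[454.1 -82.   55. ] 47.6 -29.82
clk 10.1 pos [476.3 -55.4 112. ] rpy [-88.86   0.61  60.92] w 63.9 shift [-0.85  0.31  0.16] turn [-0.23  0.15 -0.12] rows>=0.9
knife [-15.4  78.3] [12.3 78.9]
```

>>> apply_moves(commands=[[[-0.2,0,0.04,-0.12,0.05,-0.06],[-0.3,0,0.06,-0.12,0.05,-0.06],[-0.25,0,0.04,0,0,0],[-0.1,0,0,0,0,0],[0,0,0,0,0,0],[0,0,0,0,0,0]]])

```text
clock: 10.58
eef_pos: [456.1, -88.6, 110.3]
tool_rot: [-1.574, 0.003, 1.054]
force: [-0.3, 0.0, -0.2]
width: 64.1
```

```bash
python3 - <<'E'
from h import *
plan((454.3,-82,10),61.3)
E
```

```text
clk 10.6 pos [456.1 -88.6 110.3] rpy [-90.16   0.14  60.41] w 64.1 shift [0.13 2.51 0.13] turn [ 0.03 -0.18 -0.03] rows>=2.5
```

>>> apply_moves(commands=[[[0.07,0.2,0.07,0.03,-0.1,0],[0.06,0.4,0.06,0,-0.08,0],[0,0.4,0,0,0,0],[0,0.4,0,0,0,0],[0,0.3,0,0,0,0],[0,0.2,0,0,0,0],[0,0.1,0,0,0,0],[0,0,0,0,0,0]]])

```text
clock: 11.25
eef_pos: [456.5, -78.6, 27.3]
tool_rot: [-1.566, 0.001, 1.076]
force: [0.3, 0.6, -0.2]
width: 64.1
```

```bash
python3 - <<'E'
from h import *
plan((454.3,-82,10),61.3)
E
```

```text
clk 11.2 pos [456.5 -78.6  27.3] rpy [-8.972e+01  8.000e-02  6.164e+01] w 64.1 shift [-0.1   0.43  0.01] turn [-0.06  0.07 -0.02] rows>=0.4
```

>>> apply_moves(commands=[[[-0.05,0.15,0,-0.05,0.05,0],[-0.04,0.15,0,0,0,0],[0,0.1,0,0,0,0],[0,0.05,0,0,0,0],[0,0,0,0,0,0]]])

```text
clock: 11.67
eef_pos: [456.5, -80.8, 8.1]
tool_rot: [-1.572, 0.003, 1.075]
force: [-0.5, -0.1, 0.0]
width: 64.1
```

>>> apply_moves(commands=[[[0,0.02,0,0,0,0],[0,0.02,0,0,0,0],[0,0,0,0,0,0],[0,0.02,0,0,0,0],[0,0,0,0,0,0],[0,0,0,0,0,0]]], claw=30)

```text
clock: 12.17
eef_pos: [457.0, -80.9, 7.2]
tool_rot: [-1.573, 0.002, 1.076]
force: [0.2, -0.7, -2.8]
width: 39.2
```

```bash
python3 - <<'E'
from h import *
plan((454.3,-82,10),61.3)
E
```

```text
clk 12.2 pos [457.  -80.9   7.2] rpy [-90.15   0.14  61.65] w 39.2 shift [-0.06 -0.07  0.05] turn [ 0.03  0.07 -0.03] rows>=0.1
```

>>> apply_moves(commands=[[[0,-0.2,0,0,0,0],[0,-0.5,0,0,0,0],[0,-0.7,0,0,0,0],[0,-0.7,0,0,0,0],[0,-0.5,0,0,0,0],[0,-0.2,0,0,0,0],[0,0,0,0,0,0]]])

```text
clock: 12.75
eef_pos: [454.4, -79.5, 123.9]
tool_rot: [-1.566, 0.003, 1.075]
force: [0.6, 0.1, -3.3]
width: 39.1
```

```bash
python3 - <<'E'
from h import *
print(readout.read_state()['force'].round(1)); plan((577,-342.7,130),61.5)
E
```

```text
[ 0.6  0.1 -3.3]
clk 12.8 pos [454.4 -79.5 123.9] rpy [-89.72   0.18  61.58] w 39.1 shift [-4.33 -0.17 -5.83] turn [-0.06  0.02 -0.04] rows>=7.3
```

>>> apply_moves(commands=[[[-0.2,0,-0.3,0,0,0],[-0.4,-0.05,-0.55,0,0,0],[-0.5,-0.05,-0.7,0,0,0],[-0.55,-0.05,-0.75,0,0,0],[-0.55,-0.05,-0.75,0,0,0],[-0.55,0,-0.75,0,0,0],[-0.5,0,-0.7,0,0,0],[-0.45,0,-0.6,0,0,0]]])

```text
clock: 13.42
eef_pos: [561.7, -298.8, 117.4]
tool_rot: [-1.54, -0.006, 1.091]
force: [1.0, 0.1, -3.2]
width: 39.3
```

>>> apply_moves(commands=[[[-0.3,0,-0.4,0,-0.3,0],[-0.1,0,-0.15,0,-0.6,0],[0,0,0,0,-0.6,0],[0,0,0,0,-0.6,0],[0,0,0,0,-0.6,0],[0,0,0,0,-0.5,0],[0,0,0,0,-0.3,0],[0,0,0,0,0,0]]])

```text
clock: 14.08
eef_pos: [568.1, -331.6, 98.2]
tool_rot: [-1.527, -0.02, 1.4]
force: [0.5, -0.3, -3.8]
width: 39.3
```

```bash
python3 - <<'E'
from h import *
plan((*B(0,-80,0)[:2],70),79.5)
E
```

```text
clk 14.1 pos [ 568.1 -331.6   98.2] rpy [-87.49  -1.15  80.19] w 39.3 shift [-0.25  0.69 -0.29] turn [-0.5   0.14  0.23] rows>=0.8
```

>>> apply_moves(commands=[[[-0.05,0,-0.05,-0.25,0.07,0.12],[-0.1,0.1,-0.1,-0.25,0.07,0.1],[-0.08,0.2,-0.1,0,0,0],[0,0.2,0,0,0,0],[0,0.1,0,0,0,0],[0,0,0,0,0,0],[0,0,0,0,0,0]]])

```text
clock: 14.67
eef_pos: [574.4, -339.6, 65.8]
tool_rot: [-1.563, -0.006, 1.384]
force: [-0.7, -0.5, -2.6]
width: 39.1
```

```bash
python3 - <<'E'
from h import *
plan((*B(0,-80,0)[:2],45),79.5)
d=snap('wrist','w9'); plan((*B(0,-80,0)[:2],45),79.5); print(inB(readout.read_state()['eef_pos']))
cv2.imwrite('pics/w9b.png',cv2.resize(d['image'][150:350,140:370,::-1],(690,600),interpolation=cv2.INTER_CUBIC))
print(((proj(d,[B(-30.5,-80,12),B(-12,-80,12)])-[140,150])*3).round())
E
```

```text
clk 14.7 pos [ 574.4 -339.6   65.8] rpy [-89.56  -0.35  79.29] w 39.1 shift [-0.07  0.52 -0.08] turn [-0.09 -0.04  0.07] rows>=0.5
clk 14.7 pos [ 574.4 -339.5   65.9] rpy [-89.55  -0.36  79.29] w 39.5 shift [-0.07  0.52 -0.08] turn [-0.09 -0.04  0.07] rows>=0.5
[ -3.1 -77.3]
[[321.  78.]
 [321. 150.]]
```

View pics/w9b.png

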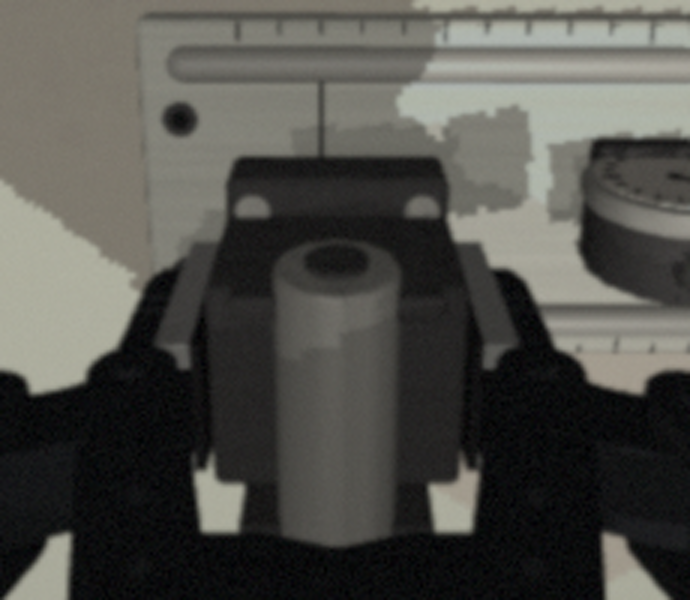

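Line at crop column 321, exactly as predicted. Rod front bore at (337,262). Now its bed-frame position.

```bash
python3 - <<'E'
from h import *
d=ld('w9')
f=lambda u,v,z:inB(onz(d,(140+u/3-.33,150+v/3-.33),z))
print(f(337,262,105),f(337,297,114),f(335,530,114))
E
```

```text
[-27.8 -76.9] [-27.4 -77. ] [  9.5 -77.4]
```

>>> apply_moves(commands=[[[-0.04,0.1,-0.05,-0.09,-0.04,0.07],[-0.03,0.15,-0.04,0,0,0],[0,0.15,0,0,0,0],[0,0.15,0,0,0,0],[0,0.15,0,0,0,0],[0,0.1,0,0,0,0],[0,0.05,0,0,0,0],[0,0,0,0,0,0]]])

```text
clock: 15.38
eef_pos: [578.3, -343.1, 28.6]
tool_rot: [-1.572, 0.001, 1.388]
force: [0.7, -0.0, -3.2]
width: 39.3
```

```bash
python3 - <<'E'
from h import *
plan((*B(0,-80,0)[:2],19),79.5)
E
```

```text
clk 15.4 pos [ 578.3 -343.1   28.6] rpy [-9.009e+01  3.000e-02  7.954e+01] w 39.3 shift [0.01 0.24 0.04] turn [ 0.02  0.01 -0.01] rows>=0.2
```

>>> apply_moves(commands=[[[0,0.06,0.04,0,0,0],[0,0.06,0,0,0,0],[0,0.05,0,0,0,0],[0,0.03,0,0,0,0],[0,0.02,0,0,0,0]]])

```text
clock: 15.8
eef_pos: [576.9, -343.1, 19.5]
tool_rot: [-1.573, 0.001, 1.388]
force: [0.9, -0.7, -3.2]
width: 38.8
```

>>> apply_moves(commands=[[[0,0.05,0,0,0,0],[0,0.05,0,0,0,0]]])

```text
clock: 15.97
eef_pos: [577.0, -343.3, 18.9]
tool_rot: [-1.574, -0.0, 1.388]
force: [-4.6, 4.7, 16.0]
width: 39.1
```

Contact at the expected height. Release and rise.

>>> apply_moves(commands=[[[0,-0.03,0,0,0,0],[0,0,0,0,0,0],[0,0,0,0,0,0],[0,0,0,0,0,0],[0,0,0,0,0,0]]], claw=56)

```text
clock: 16.38
eef_pos: [579.3, -345.1, 23.3]
tool_rot: [-1.58, 0.002, 1.388]
force: [0.6, 1.1, -0.3]
width: 55.9
```

>>> apply_moves(commands=[[[0,-0.2,0,0,0,0],[0,-0.4,0,0,0,0],[0,-0.6,0,0,0,0],[0,-0.8,0,0,0,0],[0,-0.8,0,0,0,0],[0,-0.7,0,0,0,0],[0,-0.4,0,0,0,0],[0,0,0,0,0,0]]])

```text
clock: 17.05
eef_pos: [576.6, -344.3, 186.5]
tool_rot: [-1.575, 0.002, 1.387]
force: [0.1, -0.7, 0.4]
width: 56.1
```

```bash
python3 - <<'E'
from h import *
d=snap('wrist','w10'); t=snap('top','t10'); plan((625,-100,200),79.5)
g=cv2.cvtColor(d['image'],cv2.COLOR_RGB2GRAY)
print(proj(d,[B(-25,-80,67),B(25,-80,67),B(-22,80,67),B(22,80,67)]).round(1))
# bar from initial top: rectangle
t=ld('top0')['image']; m=(t[...].max(2)<90).astype(np.uint8); m[:120]=0;m[146:]=0;m[:,:185]=0;m[:,258:]=0
n,l,s,c=cv2.connectedComponentsWithStats(m); i=1+s[1:,4].argmax(); print(s[i],c[i])
r=cv2.minAreaRect(np.argwhere(l==i)[:,::-1].astype(np.float32)); bx=cv2.boxPoints(r); print(r)
print([onz(ld('top0'),q,10).round(1)[:2].tolist() for q in bx])
E
```

```text
clk 17.1 pos [ 575.4 -343.1  183.1] rpy [-9.002e+01 -1.000e-02  7.948e+01] w 56.1 shift [ 6.2  -0.42 -0.11] turn [ 0. -0.  0.] rows>=6.2
[[253.2 160.4]
 [253.1 208.9]
 [419.1 163.6]
 [411.  206.2]]
[189 129  64  13 807] [219.94423792 135.18587361]
((220.5, 135.0), (12.0, 63.0), 90.0)
[[698.9, 211.8], [694.0, 13.9], [654.9, 14.8], [659.7, 211.7]]
```

>>> apply_moves(commands=[[[0.4,0,0,0,0,0],[0.7,0,0,0,0,0],[0.8,-0.1,0,0,0,0],[0.9,-0.1,0,0,0,0],[0.9,-0.1,0,0,0,0],[0.9,-0.1,0,0,0,0],[0.8,-0.1,0,0,0,0],[0.5,0,0,0,0,0]]], claw=62)

```text
clock: 17.82
eef_pos: [610.2, -107.9, 188.7]
tool_rot: [-1.547, 0.003, 1.371]
force: [-0.5, 0.8, 0.5]
width: 62.3
```

>>> apply_moves(commands=[[[0,0,0,0,0.5,0],[0,0,0,0,1,0],[0,0,0,0,1,0],[0,0,0,0,1,0],[0,0,0,0,1,0],[0,0,0,0,1,0],[0,0,0,0,1,0],[0,0,0,0,1,0]]])

```text
clock: 18.48
eef_pos: [602.9, -91.4, 172.1]
tool_rot: [-1.528, 0.032, 0.704]
force: [0.4, -0.1, -0.1]
width: 62.2
```

>>> apply_moves(commands=[[[0,0,0,0,1,0],[0,0,0,0,1,0],[0,0,0,0,1,0],[0,0,0,0,1,0],[0,0,0,0,1,0],[0,0,0,0,1,0],[0,0,0,0,0.6,0],[0,0,0,0,0,0]]])

```text
clock: 19.15
eef_pos: [593.0, -88.3, 156.1]
tool_rot: [-1.55, 0.079, 0.093]
force: [-0.8, -0.1, -0.4]
width: 61.9
```

```bash
python3 - <<'E'
from h import *
plan((677,113,180),-0.7)
E
```

```text
clk 19.1 pos [593.  -88.3 156.1] rpy [-88.81   4.5    5.31] w 61.9 shift [ 2.5  -0.7   4.83] turn [-0.19  1.19 -0.91] rows>=5.5
```

>>> apply_moves(commands=[[[0.2,-0.05,0.4,-0.05,0.2,-0.2],[0.3,-0.1,0.7,-0.05,0.2,-0.2],[0.4,-0.15,0.8,-0.05,0.2,-0.2],[0.45,-0.15,0.8,-0.05,0.2,-0.2],[0.45,-0.15,0.8,0,0.2,-0.1],[0.35,-0.1,0.65,0,0.1,0],[0.2,0,0.3,0,0,0],[0,0,0,0,0,0]]])

```text
clock: 19.82
eef_pos: [676.7, 98.6, 170.3]
tool_rot: [-1.574, 0.017, -0.004]
force: [-0.1, 0.2, -0.4]
width: 61.9
```

```bash
python3 - <<'E'
from h import *
d=snap('wrist','w11'); plan((677,113,100),-0.7)
print(proj(d,[(657,213,10),(697,213,10),(657,13,10),(697,13,10)]).round(1))
cv2.imwrite('pics/w11b.png',cv2.resize(d['image'][:,:,::-1],(800,600),interpolation=cv2.INTER_CUBIC))
E
```

```text
clk 19.9 pos [675.7  97.3 170.1] rpy [-90.21   1.04  -0.33] w 62.0 shift [0.06 1.75 0.4 ] turn [ 0.04  0.07 -0.21] rows>=1.8
[[235.4  64.4]
 [275.3  64.2]
 [239.  242.5]
 [271.6 242.7]]
```

View pics/w11b.png

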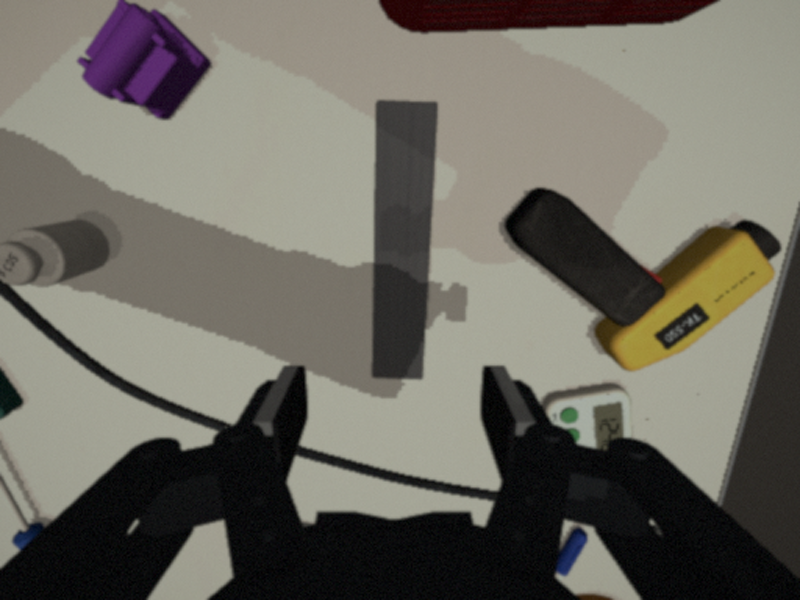

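The wrist view shows the whole bar, with corners at (377,100), (437,102), (374,377) and (423,378). The red box is clear of the gripper at the top edge.

```bash
python3 - <<'E'
from h import *
d=ld('w11'); P=np.array([onz(d,(u*.64-.2,v*.64-.2),10) for u,v in [(377,100),(437,102),(374,377),(423,378)]]);print(P.round(1).tolist())
v=(P[0]+P[1]-P[2]-P[3])/2; y=np.degrees(np.arctan2(-v[0],v[1])); m=P.mean(0); print(m.round(1),np.linalg.norm(v),'yaw',y.round(2))
plan((m[0],m[1],60),y)
E
```

```text
[[662.7, 213.5, 10.0], [701.3, 212.1, 10.0], [657.3, 15.0, 10.0], [695.6, 14.3, 10.0]]
[679.2 113.8  10. ] 198.24643952567584 yaw -1.61
clk 19.9 pos [675.7  97.3 170.1] rpy [-90.21   1.04  -0.33] w 62.0 shift [0.14 2.75 0.42] turn [ 0.04  0.26 -0.21] rows>=2.8
```

>>> apply_moves(commands=[[[0.05,0.2,0.1,0.04,0.1,-0.1],[0.05,0.4,0.2,0,0.1,-0.1],[0.04,0.5,0.12,0,0,0],[0,0.5,0,0,0,0],[0,0.5,0,0,0,0],[0,0.3,0,0,0,0],[0,0.1,0,0,0,0],[0,0,0,0,0,0]]])

```text
clock: 20.53
eef_pos: [674.1, 98.0, 61.3]
tool_rot: [-1.579, 0.007, -0.044]
force: [0.1, 0.7, 1.3]
width: 62.0
```

```bash
python3 - <<'E'
from h import *
plan((678.7,113.6,5),-1.4)
E
```

```text
clk 20.5 pos [674.1  98.   61.3] rpy [-90.45   0.38  -2.5 ] w 62.0 shift [0.11 1.4  0.41] turn [ 0.09 -0.22 -0.08] rows>=1.5
```

>>> apply_moves(commands=[[[0.05,0.1,0.15,0.05,-0.1,-0.05],[0.05,0.2,0.15,0.04,-0.1,-0.03],[0,0.2,0.12,0,0,0],[0,0.2,0.05,0,0,0],[0,0.15,0,0,0,0],[0,0.1,0,0,0,0],[0,0,0,0,0,0]]])

```text
clock: 21.12
eef_pos: [681.3, 117.6, 22.7]
tool_rot: [-1.569, -0.006, -0.025]
force: [-0.7, 0.5, -0.7]
width: 61.9
```

```bash
python3 - <<'E'
from h import *
plan((678.7,113.6,5),-1.4)
E
```

```text
clk 21.1 pos [681.3 117.6  22.7] rpy [-89.91  -0.36  -1.44] w 61.9 shift [-0.07  0.44 -0.1 ] turn [-0.02 -0.01  0.07] rows>=0.5
```

>>> apply_moves(commands=[[[-0.03,0.1,-0.05,0,0,0.07],[-0.03,0.1,-0.05,0,0,0],[0,0.1,0,0,0,0],[0,0.08,0,0,0,0],[0,0.05,0,0,0,0],[0,0,0,0,0,0]]])

```text
clock: 21.62
eef_pos: [678.8, 112.2, 4.1]
tool_rot: [-1.57, -0.0, -0.026]
force: [0.1, -0.0, 0.4]
width: 61.8
```

```bash
python3 - <<'E'
from h import *
print(readout.read_state()['force'].round(1));plan((678.7,113.6,4),-1.4)
E
```

```text
[ 0.1 -0.   0.4]
clk 21.6 pos [678.8 112.2   4.1] rpy [-8.997e+01 -1.000e-02 -1.490e+00] w 61.8 shift [-0.    0.    0.03] turn [-0.01 -0.02  0.  ] rows>=0.0
```

>>> apply_moves(commands=[[[0,0.02,0.03,0,0,0],[0,0,0,0,0,0],[0,0.02,0,0,0,0],[0,0,0,0,0,0],[0,0,0,0,0,0],[0,0,0,0,0,0]]], claw=30)

```text
clock: 22.12
eef_pos: [679.3, 113.4, 3.8]
tool_rot: [-1.57, -0.001, -0.026]
force: [0.2, -1.2, -0.1]
width: 37.9
```

>>> apply_moves(commands=[[[0,-0.1,0,0,0,0],[0,-0.3,0,0,0,0],[0,-0.5,0,0,0,0],[0,-0.7,0,0,0,0],[0,-0.8,0,0,0,0],[0,-0.6,0,0,0,0],[0,-0.3,0,0,0,0],[0,0,0,0,0,0]]])

```text
clock: 22.78
eef_pos: [673.6, 114.2, 137.6]
tool_rot: [-1.571, 0.014, -0.027]
force: [0.2, -0.7, -6.2]
width: 37.6
```

```bash
python3 - <<'E'
from h import *
d=snap('wrist','w12'); plan((591.5,-264,170),-10.5)
s=readout.read_state();print(s['force'].round(1),s['torque'].round(2))
R=Ro.from_euler('xyz',s['tool_rot']);T=s['eef_pos']
m=(cv2.cvtColor(d['image'],cv2.COLOR_RGB2GRAY)<85).astype(np.uint8)
for r in range(20,260,12):
    q=np.flatnonzero(m[r,180:330])+180; print(r,(q.min(),q.max(),len(q)) if len(q) else None,end='; ')
E
```

```text
clk 22.8 pos [673.2 114.4 136.3] rpy [-89.98   0.86  -1.55] w 37.5 shift [-1.8  -0.82 -9.51] turn [ 0.01  1.79 -0.17] rows>=9.7
[ 0.2 -0.3 -5.9] [ 0.   -0.04  0.  ]
20 (np.int64(246), np.int64(329), 84); 32 None; 44 None; 56 (np.int64(210), np.int64(296), 87); 68 (np.int64(211), np.int64(295), 85); 80 (np.int64(211), np.int64(295), 85); 92 (np.int64(212), np.int64(294), 83); 104 (np.int64(212), np.int64(293), 82); 116 (np.int64(212), np.int64(293), 82); 128 (np.int64(213), np.int64(292), 80); 140 (np.int64(213), np.int64(291), 79); 152 (np.int64(214), np.int64(291), 78); 164 (np.int64(214), np.int64(290), 77); 176 (np.int64(214), np.int64(290), 77); 188 (np.int64(215), np.int64(290), 76); 200 (np.int64(215), np.int64(289), 75); 212 (np.int64(215), np.int64(288), 74); 224 (np.int64(216), np.int64(287), 72); 236 (np.int64(204), np.int64(298), 95); 248 (np.int64(189), np.int64(314), 126);
```

```bash
python3 - <<'E'
from h import *
d=ld('w12');g=cv2.cvtColor(d['image'],cv2.COLOR_RGB2GRAY); print(g[44:60,252].tolist())
r=44+np.argmax(g[44:60,252]<80)-.5
R=Ro.from_euler('xyz',np.radians([-89.98,.86,-1.55]));T=np.array([673.2,114.4,136.3])
for zz in (140,142.5): print(r,R.inv().apply(onz(d,(252.5,r),zz)-T).round(1))
E
```

```text
[177, 179, 177, 178, 176, 178, 175, 159, 115, 78, 74, 76, 76, 77, 77, 76]
52.5 [-0.3 -3.7 99.9]
52.5 [-0.3 -6.2 99.5]
```

>>> apply_moves(commands=[[[0,-0.2,-0.3,0,0,0],[-0.1,-0.2,-0.6,0,0,0],[-0.15,-0.2,-0.8,0,0,0],[-0.15,-0.15,-0.9,0,0,0],[-0.15,-0.1,-0.9,0,0.2,0],[-0.15,-0.1,-0.9,0,0.3,0],[-0.15,-0.1,-0.9,0,0.3,0],[-0.15,-0.1,-0.8,0,0.3,0]]])

```text
clock: 23.5
eef_pos: [616.4, -126.2, 169.8]
tool_rot: [-1.566, 0.038, -0.107]
force: [2.0, -0.9, -5.8]
width: 38.1
```

```bash
python3 - <<'E'
from h import *
plan((591.5,-264,150),-10.5)
E
```

```text
clk 23.5 pos [ 616.4 -126.2  169.8] rpy [-89.74   2.19  -6.15] w 38.1 shift [-0.23  0.49 -3.49] turn [-0.04  0.87 -0.44] rows>=3.5
```

>>> apply_moves(commands=[[[-0.05,0.05,-0.7,0,0.2,-0.15],[-0.05,0.1,-0.7,0,0.2,-0.15],[-0.05,0.1,-0.6,0,0.2,-0.1],[-0.05,0.1,-0.5,0,0.2,0],[0,0,-0.3,0,0.1,0],[0,0,-0.15,0,0,0],[0,0,0,0,0,0]]])

```text
clock: 24.08
eef_pos: [573.9, -264.9, 149.1]
tool_rot: [-1.577, 0.019, -0.215]
force: [-0.6, 0.3, -5.9]
width: 37.5
```

```bash
python3 - <<'E'
from h import *
plan((591.5,-264,105),-10.5)
E
```

```text
clk 24.1 pos [ 573.9 -264.9  149.1] rpy [-90.38   1.07 -12.3 ] w 37.5 shift [0.45 1.09 0.12] turn [ 0.07 -0.36 -0.21] rows>=1.2
```

>>> apply_moves(commands=[[[0.1,0,0.03,0.04,-0.18,-0.1],[0.15,0.1,0.04,0.03,-0.18,-0.1],[0.12,0.2,0.03,0,0,0],[0.08,0.25,0,0,0,0],[0,0.25,0,0,0,0],[0,0.1,0,0,0,0],[0,0,0,0,0,0]]])

```text
clock: 24.67
eef_pos: [596.1, -256.6, 105.9]
tool_rot: [-1.564, 0.003, -0.17]
force: [0.1, 1.1, -6.0]
width: 37.6
```

```bash
python3 - <<'E'
from h import *
plan((591.5,-264,85),-10.5)
E
```

```text
clk 24.7 pos [ 596.1 -256.6  105.9] rpy [-89.61   0.17  -9.76] w 37.6 shift [-0.08  0.52 -0.2 ] turn [-0.08  0.15 -0.04] rows>=0.6
```

>>> apply_moves(commands=[[[-0.04,0.05,-0.1,-0.08,0.15,-0.04],[-0.04,0.1,-0.1,0,0,0],[0,0.1,0,0,0,0],[0,0.1,0,0,0,0],[0,0.05,0,0,0,0],[0,0,0,0,0,0],[0,0,0,0,0,0]]])

```text
clock: 25.25
eef_pos: [590.4, -264.6, 87.9]
tool_rot: [-1.572, 0.0, -0.185]
force: [0.8, -0.5, -5.6]
width: 37.7
```

```bash
python3 - <<'E'
from h import *
plan((591.5,-264,72),-10.5); d=snap('wrist','w13');snap('top','t13');snap('side','s13')
E
```

```text
clk 25.2 pos [ 590.4 -264.6   87.9] rpy [-9.008e+01  2.000e-02 -1.060e+01] w 37.7 shift [0.02 0.4  0.02] turn [ 0.02 -0.02 -0.  ] rows>=0.4
```

>>> apply_moves(commands=[[[0.02,0.08,0.02,0,0,0],[0,0.1,0,0,0,0],[0,0.08,0,0,0,0],[0,0.05,0,0,0,0],[0,0.04,0,0,0,0],[0,0.02,0,0,0,0]]])

```text
clock: 25.9
eef_pos: [592.5, -263.9, 72.5]
tool_rot: [-1.572, -0.002, -0.184]
force: [-0.4, -0.7, -5.5]
width: 37.6
```

```bash
python3 - <<'E'
from h import *
s=readout.read_state();print(s['force'].round(1),s['torque'].round(2));plan((591.5,-264,70.8),-10.5)
E
```

```text
[-0.4 -0.7 -5.5] [-0.04 -0.03  0.01]
clk 25.9 pos [ 592.5 -263.9   72.5] rpy [-9.010e+01 -9.000e-02 -1.054e+01] w 37.6 shift [-0.02  0.04 -0.01] turn [ 0.02 -0.01  0.02] rows>=0.0
```

>>> apply_moves(commands=[[[-0.02,0.04,0,0,0,0],[0,0.04,0,0,0,0],[0,0.03,0,0,0,0]]])

```text
clock: 26.15
eef_pos: [592.0, -263.8, 70.7]
tool_rot: [-1.571, -0.003, -0.184]
force: [-2.6, 2.4, 3.3]
width: 38.0
```

Force has gone to +3 N at the expected height, so the bar rests on the supports. I'll unload slightly, release and rise.

>>> apply_moves(commands=[[[0,0,0,0,0,0],[0,0,0,0,0,0],[0,0,0,0,0,0],[0,0,0,0,0,0],[0,0,0,0,0,0]]], claw=58)

```text
clock: 26.57
eef_pos: [594.1, -266.4, 73.9]
tool_rot: [-1.574, -0.01, -0.184]
force: [0.1, -0.4, -0.2]
width: 58.4
```

>>> apply_moves(commands=[[[0,-0.2,0,0,0,0],[0,-0.4,0,0,0,0],[0,-0.6,0,0,0,0],[0,-0.7,0,0,0,0],[0,-0.7,0,0,0,0],[0,-0.4,0,0,0,0],[0,0,0,0,0,0]]])

```text
clock: 27.15
eef_pos: [592.1, -267.3, 204.9]
tool_rot: [-1.577, -0.01, -0.187]
force: [1.2, -0.6, 0.6]
width: 58.2
```

```bash
python3 - <<'E'
from h import *
d=snap('wrist','w14');snap('top','t14');snap('side','s14');plan((591.5,-264,200),-10.5)
g=cv2.cvtColor(d['image'],cv2.COLOR_RGB2GRAY)
c=proj(d,[B(-20,100,77),B(20,100,77),B(-20,-100,77),B(20,-100,77)]);print(c.round(1).tolist())
for r in range(60,250,15):
    c0=int(c[:,0].mean()); print(r,g[r,c0-45:c0+46:3].tolist())
cc=int(c[:2,0].mean()); r0=int(c[0,1]); print('end col',cc,r0,g[r0-14:r0+15,cc].tolist())
E
```

```text
clk 27.3 pos [ 590.6 -265.3  200. ] rpy [-90.18  -0.2  -10.69] w 57.9 shift [0.02 0.   0.04] turn [ 0.04 -0.04  0.04] rows>=0.0
[[227.8, 72.5], [272.1, 72.4], [233.1, 265.1], [268.6, 264.8]]
60 [154, 152, 136, 159, 159, 159, 160, 161, 149, 104, 135, 160, 160, 160, 158, 160, 158, 160, 161, 161, 158, 142, 107, 152, 158, 158, 156, 158, 159, 143, 139]
75 [154, 155, 150, 161, 116, 150, 112, 158, 74, 64, 62, 64, 64, 64, 64, 66, 64, 65, 66, 64, 66, 64, 73, 157, 158, 101, 143, 114, 159, 125, 141]
90 [154, 155, 126, 158, 128, 150, 115, 157, 67, 63, 62, 64, 65, 65, 63, 64, 61, 63, 64, 64, 66, 68, 69, 140, 151, 116, 146, 134, 156, 134, 141]
105 [157, 154, 149, 152, 133, 142, 125, 147, 78, 63, 61, 64, 62, 63, 60, 63, 62, 63, 63, 62, 65, 65, 68, 143, 149, 112, 132, 142, 154, 140, 141]
120 [155, 156, 149, 145, 153, 134, 136, 141, 113, 62, 62, 61, 61, 63, 61, 64, 58, 63, 65, 62, 65, 57, 111, 159, 125, 121, 121, 150, 141, 139, 141]
135 [156, 155, 155, 149, 155, 130, 139, 141, 120, 54, 56, 51, 56, 59, 58, 61, 54, 56, 56, 53, 56, 54, 134, 157, 117, 128, 118, 158, 134, 141, 143]
150 [108, 109, 114, 106
[... 422 characters left out ...]
, 108, 102, 100, 99, 98, 79, 106, 45, 38, 39, 41, 36, 41, 39, 39, 39, 38, 40, 40, 45, 95, 97, 92, 92, 107, 101, 109, 140, 156]
210 [106, 106, 107, 106, 98, 107, 92, 85, 110, 45, 37, 38, 38, 40, 42, 40, 39, 34, 38, 40, 41, 52, 97, 94, 131, 130, 157, 134, 155, 156, 155]
225 [108, 106, 108, 107, 86, 103, 91, 88, 75, 42, 42, 40, 40, 38, 37, 41, 36, 36, 39, 39, 40, 32, 93, 95, 135, 129, 149, 144, 156, 154, 158]
240 [156, 156, 155, 154, 115, 112, 88, 88, 68, 51, 38, 38, 39, 36, 39, 39, 39, 38, 39, 39, 40, 100, 124, 92, 140, 134, 159, 155, 156, 156, 156]
end col 249 72 [160, 159, 158, 158, 161, 160, 159, 160, 161, 159, 158, 157, 157, 155, 139, 92, 68, 64, 66, 65, 66, 66, 66, 64, 63, 64, 66, 65, 63]
```

The bar lies where intended: its end is at row 72.7 (ideal 72.5) and its sides at 229–271 (ideal 228–272). Next, the weight.

```bash
python3 - <<'E'
from h import *
w=ld('w1');t=ld('top0')
print(onz(w,(343*.64,200*.64),66).round(1),onz(t,(343*.64,325*.64),62).round(1),tri([(w,(343*.64,200*.64)),(t,(343*.64,325*.64))]))
d=ld('w11');print(onz(d,(18*.64,264*.64),66).round(1))
plan((438,117,150),-10.5)
E
```

```text
[443.2 121.4  66. ] [437.8 115.   62. ] (array([443.78699976, 116.90293407,  29.2721827 ]), [np.float64(1.188266024020101), np.float64(1.188266024020106)])
[450.8 118.6  66. ]
clk 27.3 pos [ 590.6 -265.3  200. ] rpy [-90.18  -0.2  -10.69] w 57.9 shift [-5.53  1.2   8.69] turn [ 0.04 -0.04  0.04] rows>=10.4
```

>>> apply_moves(commands=[[[-0.2,0,0.3,0,0,0],[-0.35,0,0.55,0,0,0],[-0.45,0,0.75,0,0,0],[-0.5,0,0.8,0,0,0],[-0.5,0,0.8,0,0,0],[-0.5,0,0.8,0,0,0],[-0.5,0,0.8,0,0,0],[-0.5,0,0.8,0,0,0]]])

```text
clock: 27.97
eef_pos: [485.4, -17.4, 188.6]
tool_rot: [-1.583, 0.012, -0.201]
force: [0.4, 1.9, 0.1]
width: 58.0
```

>>> apply_moves(commands=[[[-0.4,0,0.6,0,0,0],[-0.3,0,0.5,0,0,0],[-0.2,0,0.3,0,0,0],[-0.1,0,0.1,0,0,0],[0,0,0,0,0,0]]])

```text
clock: 28.38
eef_pos: [446.6, 63.1, 181.8]
tool_rot: [-1.583, 0.032, -0.188]
force: [-0.3, -0.3, 0.4]
width: 58.2
```

```bash
python3 - <<'E'
from h import *
plan((442,118,150),-10.5)
d=snap('wrist','w15')
print(proj(d,[(442,118,66),(442,118,0)]).round(1))
cv2.imwrite('pics/w15b.png',cv2.resize(d['image'][:,:,::-1],(800,600),interpolation=cv2.INTER_CUBIC))
E
```

```text
clk 28.4 pos [446.6  63.1 181.8] rpy [-90.73   1.82 -10.79] w 58.2 shift [-0.34  0.79  1.34] turn [ 0.14 -0.05 -0.37] rows>=1.6
[[240.9 129.5]
 [244.9 123.4]]
```

```bash
python3 - <<'E'
from h import *
d=ld('w15');g=cv2.cvtColor(d['image'],cv2.COLOR_RGB2GRAY)
x0,y0=195,80; s=g[y0:y0+100,x0:x0+100]; S=cv2.resize(cv2.GaussianBlur(s,(3,3),0),None,fx=3,fy=3,interpolation=cv2.INTER_CUBIC)
c=cv2.HoughCircles(S,cv2.HOUGH_GRADIENT,1.5,10,param1=80,param2=25,minRadius=20,maxRadius=80)
for q in c[0][:8]: print((q[0]/3+x0).round(1),(q[1]/3+y0).round(1),(q[2]/3).round(1))
chars=" .:-=+*#%@"
for r in range(0,100,3): print(''.join(chars[9-min(9,int(v)//20)] for v in s[r,::2]))
# expected radii
R=cv2.Rodrigues(np.array(d['rvec']))[0]
for z in (0,40,66): 
    p=R@np.array([442,118,z])+np.ravel(d['tvec']); print(z,p[2].round(),(276.4*19/p[2]).round(1))
E
```

```text
244.8 125.8 17.7
241.2 129.8 22.4
::::::::::::::::::::::::::::::::::::::::::::::::::
::::::::::::::::::::::::::::::::::::::::::::::::::
::::::::::::::::::::::::::::::::::::::::::::::::::
::::::::::::::::::::::::::::::::::::::::::::::::::
::::::::::::::::::::::::::::::::::::::::::::::::::
::::::::::::::::::::::::::::::::::::::::::::::::::
:::::::::::::::::::::::::::::::::::::::::::::::::-
::::::::::::::::::::::::::::::-:::::::::::::::::--
::::::::::::::::::::::::-:-::--:-:-::::::::::::::-
:::::::::::::::::::::::-=++++------::::::::::::--:
:::::::::::::::::::-:::::::::-+=---:-:::::::::-:::
::::::::::::::::::::::::-::::::=+-----::::::::-:--
::::::::::::::::::::--::::---:::-=--:::::::-::::--
:::::::::::::::::::-:.:.:::::=-::---:-::::::-::::-
::::::::::::::::::-:::..:---::=-::--::--:::-:-::--
:::::::::::::::-:-::::.:==-=:.:=::---:::---:--:::-
:::::::::::::::-:-::::::-==:..:=::--::---:-----:::
:::::::::::::::::-:::::=--:::.:=::--::-::---:-:-:-
:::::::::::::::::---+*=:::::::--:--:::-::::-::::::
::::::::::::::::::---:=::::::-=:--::::::-:-::::-::
::::::::::::::::::::=--:::--=----:::--::-:-::::::-
::::::::::::::::::::---===------:::---:--:-:-:::::
:::::::::::::::::::::::-----::::::::::::::::::::::
::::::::::::::::::::::::::::::::::::::::::::::::::
::::::::::::::::::::::::::::::::::::::::::::::::::
=:::::::::::::::::::::::::::::::::::::::::::::::::
%*=-::::::::::::::::::::::::::::::::::::::::::::::
%%%#==:-===--:::::::::::::::::::::::::::::::::::::
#%%%%+=========--:::::::::::::::::::::::::::::::::
=*%%%%%+===========--:-=========-:::::::::::::::::
===*%%%%#+==========================::::::::::::::
====+*%%%%#+==========================-:::::::::::
======+#%%@%#+=========================-::::::::::
========+#%%%%#+============================-:::::
0 316.0 16.6
40 278.0 18.9
66 253.0 20.7
```

Hough circles at (241.2,129.8) and (244.8,125.8) agree with the prediction for a weight at (442,118). Approach.

>>> apply_moves(commands=[[[-0.1,0.1,0.2,0.07,0,-0.15],[-0.1,0.2,0.4,0.07,0,-0.15],[-0.1,0.3,0.35,0,0,-0.07],[-0.04,0.4,0.25,0,0,0],[0,0.4,0.1,0,0,0],[0,0.3,0,0,0,0],[0,0.1,0,0,0,0],[0,0,0,0,0,0]]])

```text
clock: 29.1
eef_pos: [450.3, 104.9, 107.0]
tool_rot: [-1.578, -0.011, -0.206]
force: [0.4, -0.4, -0.1]
width: 58.3
```

```bash
python3 - <<'E'
from h import *
plan((442,118,80),-10.5)
d=snap('wrist','w16');g=cv2.cvtColor(d['image'],cv2.COLOR_RGB2GRAY)
e=proj(d,[(442,118,66),(442,118,40),(442,118,0)]);print(e.round(1).tolist())
x0,y0=int(e[0,0])-65,max(0,int(e[0,1])-65); s=g[y0:y0+130,x0:x0+130]; S=cv2.resize(cv2.GaussianBlur(s,(3,3),0),None,fx=3,fy=3,interpolation=cv2.INTER_CUBIC)
c=cv2.HoughCircles(S,cv2.HOUGH_GRADIENT,1.5,10,param1=80,param2=25,minRadius=40,maxRadius=120)
for q in c[0][:6]: print((q[0]/3+x0).round(1),(q[1]/3+y0).round(1),(q[2]/3).round(1))
E
```

```text
clk 29.1 pos [450.3 104.9 107. ] rpy [-90.41  -0.65 -11.8 ] w 58.3 shift [-0.28  0.67  0.28] turn [ 0.08 -0.26  0.13] rows>=0.8
[[237.4, 201.4], [238.6, 190.1], [240.1, 176.9]]
242.2 177.8 20.7
240.8 196.8 27.6
240.8 193.2 24.7
240.8 181.2 24.0
241.8 204.8 35.6
242.8 190.2 21.1
```

>>> apply_moves(commands=[[[-0.08,0,0.1,0.08,-0.13,0.07],[-0.08,0,0.1,0,-0.13,0.06],[-0.05,0.05,0.08,0,0,0],[0,0,0,0,0,0],[0,0,0,0,0,0]]])

```text
clock: 29.57
eef_pos: [446.1, 116.5, 107.6]
tool_rot: [-1.569, -0.004, -0.185]
force: [0.4, -0.8, -0.3]
width: 57.8
```

```bash
python3 - <<'E'
from h import *
plan((443.5,118,45),-10.5)
E
```

```text
clk 29.6 pos [446.1 116.5 107.6] rpy [-89.9   -0.22 -10.59] w 57.8 shift [-0.08  1.57  0.02] turn [-0.02 -0.02  0.04] rows>=1.6
```

>>> apply_moves(commands=[[[-0.04,0.1,0.02,0,0,0.04],[-0.03,0.2,0,0,0,0],[0,0.2,0,0,0,0],[0,0.2,0,0,0,0],[0,0.2,0,0,0,0],[0,0.15,0,0,0,0],[0,0.1,0,0,0,0],[0,0,0,0,0,0]]])

```text
clock: 30.23
eef_pos: [442.3, 119.1, 56.9]
tool_rot: [-1.57, 0.0, -0.182]
force: [-0.9, -0.2, 0.3]
width: 58.2
```

```bash
python3 - <<'E'
from h import *
plan((443.5,118,8),-10.5);print(readout.read_state()['force'].round(1))
E
```

```text
clk 30.2 pos [442.3 119.1  56.9] rpy [-8.994e+01  1.000e-02 -1.045e+01] w 58.2 shift [ 0.04  1.22 -0.02] turn [-0.01  0.01 -0.  ] rows>=1.2
[-0.9 -0.2  0.3]
```

>>> apply_moves(commands=[[[0.03,0.15,-0.02,0,0,0],[0,0.2,0,0,0,0],[0,0.2,0,0,0,0],[0,0.2,0,0,0,0],[0,0.15,0,0,0,0],[0,0.1,0,0,0,0],[0,0.05,0,0,0,0],[0,0,0,0,0,0]]])

```text
clock: 30.9
eef_pos: [442.4, 117.5, 11.5]
tool_rot: [-1.572, 0.001, -0.183]
force: [0.9, -0.3, -0.9]
width: 58.1
```

>>> apply_moves(commands=[[[0,0,0,0,0,0],[0,0,0,0,0,0],[0,0,0,0,0,0]]])

```text
clock: 31.15
eef_pos: [442.5, 117.2, 11.7]
tool_rot: [-1.572, 0.001, -0.183]
force: [-0.5, -0.4, -0.2]
width: 57.9
```

>>> apply_moves(commands=[[[0,0.05,0,0,0,0],[0,0.05,0,0,0,0],[0,0.02,0,0,0,0],[0,0,0,0,0,0],[0,0,0,0,0,0],[0,0,0,0,0,0],[0,0,0,0,0,0],[0,0,0,0,0,0]]], claw=28)

```text
clock: 31.82
eef_pos: [443.4, 117.3, 8.8]
tool_rot: [-1.57, -0.003, -0.183]
force: [-0.9, 0.5, 2.3]
width: 36.3
```

```bash
python3 - <<'E'
from h import *
print(readout.read_state()['force'].round(1));plan((443,118,8),-10.5)
d=snap('wrist','w17')
print(proj(d,[(*readout.read_state()['eef_pos'][:2],66)]))
g=cv2.cvtColor(d['image'],cv2.COLOR_RGB2GRAY)
x0,y0=190,180
s=g[y0:y0+120,x0:x0+130]; S=cv2.resize(cv2.GaussianBlur(s,(3,3),0),None,fx=3,fy=3,interpolation=cv2.INTER_CUBIC)
c=cv2.HoughCircles(S,cv2.HOUGH_GRADIENT,1.5,10,param1=80,param2=25,minRadius=40,maxRadius=150)
for q in c[0][:6]: print((q[0]/3+x0).round(1),(q[1]/3+y0).round(1),(q[2]/3).round(1))
E
```

```text
[-0.9  0.5  2.3]
clk 31.8 pos [443.4 117.3   8.8] rpy [-89.97  -0.14 -10.5 ] w 36.3 shift [-0.01  0.02  0.02] turn [-0.01  0.    0.03] rows>=0.0
[[254.83706853 317.59723588]]
252.2 279.2 41.0
244.2 279.8 49.1
249.8 281.8 43.8
255.2 280.8 38.2
260.2 278.2 49.1
259.8 282.8 33.8
```

>>> apply_moves(commands=[[[0,-0.15,0,0,0,0],[0,-0.4,0,0,0,0],[0,-0.6,0,0,0,0],[0,-0.8,0,0,0,0],[0,-0.8,0,0,0,0],[0,-0.7,0,0,0,0],[0,-0.4,0,0,0,0],[0,-0.1,0,0,0,0]]])

```text
clock: 32.53
eef_pos: [437.3, 116.2, 170.5]
tool_rot: [-1.579, 0.013, -0.186]
force: [0.1, 0.1, -4.4]
width: 36.2
```

```bash
python3 - <<'E'
from h import *
print(readout.read_state()['force'].round(1));plan((591.5,-264,170),-10.5)
E
```

```text
[ 0.1  0.1 -4.4]
clk 32.5 pos [437.3 116.2 170.5] rpy [-90.46   0.74 -10.63] w 36.2 shift [ 5.54  0.01 -8.63] turn [ 0.09 -0.03 -0.15] rows>=10.3
```

>>> apply_moves(commands=[[[0.2,-0.1,-0.3,0,0,0],[0.35,-0.1,-0.5,0,0,0],[0.45,-0.1,-0.7,0,0,0],[0.5,-0.1,-0.75,0,0,0],[0.5,-0.1,-0.75,0,0,0],[0.5,-0.1,-0.75,0,0,0],[0.5,-0.05,-0.75,0,0,0],[0.5,-0.05,-0.75,0,0,0]]])

```text
clock: 33.2
eef_pos: [531.7, -108.4, 189.0]
tool_rot: [-1.571, 0.038, -0.162]
force: [0.7, 0.1, -4.7]
width: 36.8
```

```bash
python3 - <<'E'
from h import *
plan((591.5,-264,160),-10.5)
E
```

```text
clk 33.2 pos [ 531.7 -108.4  189. ] rpy [-90.04   2.15  -9.31] w 36.8 shift [ 2.13  0.65 -3.6 ] turn [ 0.01  0.24 -0.43] rows>=4.2
```

>>> apply_moves(commands=[[[0.35,0,-0.7,0,0.05,-0.1],[0.35,0,-0.65,0,0.05,-0.1],[0.35,0.05,-0.6,0,0.05,-0.1],[0.35,0.05,-0.5,0,0.05,-0.1],[0.3,0.05,-0.35,0,0.05,0],[0.15,0,-0.2,0,0,0],[0.05,0,-0.05,0,0,0],[0,0,0,0,0,0]]])

```text
clock: 33.87
eef_pos: [580.5, -255.1, 168.8]
tool_rot: [-1.573, 0.019, -0.197]
force: [-0.4, 0.4, -4.9]
width: 36.3
```

```bash
python3 - <<'E'
from h import *
plan((591.5,-264,125),-10.5)
E
```

```text
clk 33.9 pos [ 580.5 -255.1  168.8] rpy [-90.12   1.09 -11.3 ] w 36.3 shift [ 0.33  1.09 -0.16] turn [ 0.02 -0.16 -0.22] rows>=1.2
```

>>> apply_moves(commands=[[[0.1,0.1,-0.05,0,-0.1,-0.12],[0.12,0.2,-0.05,0,-0.06,-0.1],[0.1,0.2,-0.05,0,0,0],[0,0.2,0,0,0,0],[0,0.15,0,0,0,0],[0,0.1,0,0,0,0],[0,0,0,0,0,0]]])

```text
clock: 34.45
eef_pos: [591.9, -255.0, 124.2]
tool_rot: [-1.566, 0.004, -0.174]
force: [0.5, 0.8, -5.4]
width: 36.1
```

```bash
python3 - <<'E'
from h import *
plan((591.5,-264,100),-10.5)
d=snap('wrist','w18');snap('side','s18')
print(proj(d,[B(-20,100,77),B(20,100,77),B(0,0,77+66+33)]).round(1).tolist())
cv2.imwrite('pics/w18b.png',cv2.resize(d['image'][:,:,::-1],(800,600),interpolation=cv2.INTER_CUBIC))
E
```

```text
clk 34.5 pos [ 591.9 -255.   124.2] rpy [-89.7    0.24  -9.99] w 36.1 shift [ 0.03  0.6  -0.23] turn [-0.06  0.1  -0.05] rows>=0.6
[[225.9, 81.3], [288.2, 81.9], [256.7, 325.2]]
```

>>> apply_moves(commands=[[[0.02,0.05,-0.12,-0.06,0.1,-0.05],[0,0.1,-0.1,0,0,0],[0,0.15,0,0,0,0],[0,0.15,0,0,0,0],[0,0.08,0,0,0,0],[0,0,0,0,0,0],[0,0,0,0,0,0]]])

```text
clock: 35.13
eef_pos: [592.0, -266.7, 103.2]
tool_rot: [-1.573, -0.005, -0.185]
force: [0.4, -0.4, -5.0]
width: 36.3
```

```bash
python3 - <<'E'
from h import *
plan((591.5,-264,86),-10.5)
E
```

```text
clk 35.1 pos [ 592.  -266.7  103.2] rpy [-90.15  -0.27 -10.61] w 36.3 shift [-0.03  0.43  0.07] turn [ 0.03 -0.02  0.05] rows>=0.4
```

>>> apply_moves(commands=[[[-0.02,0.05,0.05,0.03,0,0.05],[0,0.1,0.02,0,0,0],[0,0.08,0,0,0,0],[0,0.06,0,0,0,0],[0,0.04,0,0,0,0],[0,0.02,0,0,0,0]]])

```text
clock: 35.63
eef_pos: [592.3, -263.0, 88.1]
tool_rot: [-1.57, -0.001, -0.184]
force: [0.2, -0.1, -6.0]
width: 36.6
```

```bash
python3 - <<'E'
from h import *
plan((591.5,-264,86),-10.5);print(readout.read_state()['force'].round(1))
E
```

```text
clk 35.6 pos [ 592.3 -263.    88.1] rpy [-8.997e+01 -3.000e-02 -1.055e+01] w 36.6 shift [-0.01  0.05 -0.03] turn [-0.01 -0.01  0.01] rows>=0.1
[ 0.2 -0.1 -6. ]
```

>>> apply_moves(commands=[[[-0.01,0.04,-0.02,0,0,0],[0,0.03,0,0,0,0],[0,0.02,0,0,0,0]]])

```text
clock: 35.88
eef_pos: [591.9, -263.8, 85.8]
tool_rot: [-1.569, -0.001, -0.184]
force: [-2.8, 2.5, 4.7]
width: 36.3
```

Contact at the expected 86 mm. Release and rise.

>>> apply_moves(commands=[[[0,0,0,0,0,0],[0,0,0,0,0,0],[0,0,0,0,0,0],[0,0,0,0,0,0],[0,0,0,0,0,0]]], claw=60)

```text
clock: 36.3
eef_pos: [594.3, -266.4, 88.5]
tool_rot: [-1.573, -0.008, -0.185]
force: [0.4, 0.5, -0.3]
width: 60.1
```

>>> apply_moves(commands=[[[0,-0.15,0,0,0,0],[0,-0.2,0,0,0,0],[0,-0.3,0,0,0,0],[0,-0.4,0,0,0,0],[0,-0.4,0,0,0,0],[0,-0.5,0,0,0,0],[0,-0.6,0,0,0,0],[0,-0.5,0,0,0,0]]])

```text
clock: 36.97
eef_pos: [591.4, -265.4, 217.4]
tool_rot: [-1.573, -0.003, -0.186]
force: [0.4, 0.3, 0.7]
width: 60.1
```

>>> apply_moves(commands=[[[0,-0.2,0.2,0,0,0],[0,-0.1,0.6,0,0,0],[0,0,0.9,0,0,0],[0,0,0.9,0,0,0],[0,0,0.9,0,0,0],[0,0,0.6,0,0,0],[0,0,0.2,0,0,0],[0,0,0,0,0,0]]])

```text
clock: 37.63
eef_pos: [626.4, -91.0, 240.2]
tool_rot: [-1.575, -0.018, -0.191]
force: [-0.3, 0.3, -0.2]
width: 60.0
```

```bash
python3 - <<'E'
from h import *
t=snap('top','t20');s=snap('side','s20'); plan((591.5,-264,200),-10.5)
A=cv2.resize(t['image'][125:185,290:400,::-1],(770,420),interpolation=cv2.INTER_CUBIC)
# mark predicted points
P=[B(0,80,67),B(0,-80,67)]
A2=np.vstack([A])
Bq=cv2.resize(s['image'][120:200,225:325,::-1],None,fx=5,fy=5,interpolation=cv2.INTER_CUBIC)
At=cv2.resize(t['image'][130:180,295:395,::-1],None,fx=3,fy=3,interpolation=cv2.INTER_CUBIC)
C=np.zeros((550,500,3),np.uint8);C[:400]=Bq;C[400:550,:300]=At;cv2.imwrite('pics/f.png',C)
pr=lambda d,p,o,k:((proj(d,p)-o)*k).round().tolist()
print('side: weight base/top, ridge ends, rod ends',pr(s,[B(0,0,77),B(0,0,143),B(-22,80,67),B(22,80,67),B(-25,-80,67),B(-20,100,77),B(-20,-100,77)],[225,120],5))
print('top: w top, corners',pr(t,[B(0,0,143),B(-20,100,77),B(20,100,77),B(20,-100,77),B(-20,-100,77)],[295,130],3))
E
```

```text
clk 37.7 pos [625.8 -94.4 240.3] rpy [-90.34  -1.04 -11.16] w 60.0 shift [-0.04  1.03 -4.32] turn [ 0.07 -0.13  0.21] rows>=4.4
side: weight base/top, ridge ends, rod ends [[228.0, 186.0], [230.0, 96.0], [175.0, 247.0], [125.0, 228.0], [329.0, 175.0], [152.0, 242.0], [342.0, 151.0]]
top: w top, corners [[165.0, 50.0], [50.0, 72.0], [56.0, 34.0], [255.0, 65.0], [251.0, 103.0]]
```

View pics/f.png

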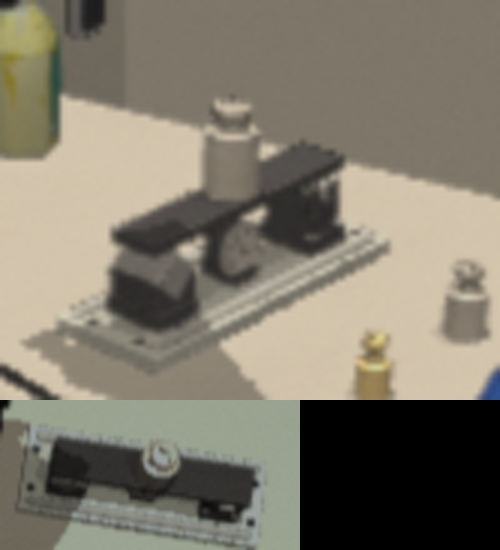

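The final view shows the bar level on both supports, the weight upright mid-bar (side top at (231,98), predicted (230,96)), and the small weights untouched. The top view suggests the weight may sit slightly off in x, so I'll check that numerically.

```bash
python3 - <<'E'
from h import *
t=ld('t20')
g=cv2.cvtColor(t['image'],cv2.COLOR_RGB2GRAY)
for r in range(138,166): print(r,g[r,334:366].tolist())
for z in (77,120,143): print(z,proj(t,[B(0,0,z)]).round(1), 'R',(481.6*19/(1430-z)).round(1))
for x in (-20,20): print('bar edge',x,proj(t,[B(x,-25,77),B(x,25,77)]).round(1).tolist())
s=ld('s20');gs=cv2.cvtColor(s['image'],cv2.COLOR_RGB2GRAY)
for r in (148,151,154): print(r,gs[r,258:284].tolist())
print(proj(s,[B(0,0,90),B(0,0,110)]).round(1).tolist())
E
```

```text
138 [158, 158, 158, 159, 159, 159, 159, 158, 158, 159, 158, 158, 158, 158, 157, 159, 158, 159, 159, 158, 158, 158, 157, 158, 157, 158, 158, 158, 158, 157, 157, 159]
139 [158, 157, 159, 158, 157, 158, 158, 158, 158, 158, 159, 158, 159, 159, 158, 158, 157, 158, 158, 158, 158, 159, 159, 158, 158, 158, 157, 158, 158, 159, 159, 158]
140 [159, 158, 159, 158, 158, 157, 158, 158, 158, 158, 158, 158, 159, 160, 160, 158, 158, 158, 157, 158, 159, 158, 157, 158, 159, 158, 159, 157, 157, 158, 158, 158]
141 [157, 157, 157, 157, 158, 159, 158, 158, 158, 156, 158, 157, 158, 158, 160, 158, 157, 159, 159, 158, 157, 157, 157, 159, 157, 158, 158, 158, 158, 159, 159, 158]
142 [145, 141, 154, 158, 156, 157, 157, 156, 157, 158, 158, 156, 158, 155, 157, 157, 158, 158, 158, 159, 159, 158, 158, 158, 159, 158, 157, 157, 158, 157, 158, 159]
143 [134, 141, 155, 155, 143, 147, 149, 145, 155, 158, 154, 139, 147, 139, 144, 147, 152, 153, 156, 157, 158, 158, 159, 158, 159, 158, 158, 157, 156, 158, 158, 158]
144 [123, 138, 141, 151, 144, 146, 149, 146, 155, 157, 149, 131, 134, 138, 143, 148, 152, 152, 153, 145, 156, 
[... 2502 characters left out ...]
8, 106, 108, 100, 53, 40, 36, 37, 39, 36, 40, 40, 46, 57, 65, 68, 76, 72, 70, 65, 65, 56, 54, 47, 46, 44, 42, 38, 39, 43, 49, 51]
163 [106, 107, 106, 105, 84, 80, 76, 65, 60, 51, 43, 44, 65, 88, 94, 97, 99, 98, 97, 97, 88, 82, 78, 74, 69, 67, 62, 41, 26, 28, 34, 34]
164 [115, 110, 109, 111, 110, 109, 104, 98, 93, 87, 83, 82, 93, 106, 108, 107, 108, 107, 107, 106, 100, 98, 97, 97, 97, 89, 83, 48, 20, 13, 16, 18]
165 [140, 137, 136, 135, 138, 136, 116, 110, 109, 109, 109, 109, 110, 108, 108, 109, 106, 108, 108, 106, 107, 105, 106, 105, 106, 99, 85, 42, 21, 20, 16, 15]Traceback (most recent call last):
  File "<stdin>", line 5, in <module>
AttributeError: 'float' object has no attribute 'round'
```

```bash
python3 - <<'E'
from h import *
t=ld('t20')
for x in (-20,20): print('bar edge',x,proj(t,[B(x,-25,77),B(x,0,77),B(x,25,77)]).round(1).tolist())
for z in (77,115,143): 
    c=proj(t,[B(19*np.cos(a),19*np.sin(a),z) for a in np.linspace(0,6.28,73)]);print(z,proj(t,[B(0,0,z)]).round(1).tolist(),'cols',c[:,0].min().round(1),c[:,0].max().round(1),'rows',c[:,1].min().round(1),c[:,1].max().round(1))
s=ld('s20');gs=cv2.cvtColor(s['image'],cv2.COLOR_RGB2GRAY)
for r in (148,151,154,157,160,163): print(r,gs[r,258:284].tolist())
for z in (77,90,110): 
    c=proj(s,[B(19*np.cos(a),19*np.sin(a),z) for a in np.linspace(0,6.28,73)]);print(z,'cols',c[:,0].min().round(1),c[:,0].max().round(1),'rows',c[:,1].min().round(1),c[:,1].max().round(1))
print([gs[r,271] for r in range(140,172)])
# bar edges in side image at y=+-50
print(proj(s,[B(-20,60,77),B(-20,60,67),B(20,60,77)]).round(1).tolist(), gs[148:180,int(proj(s,[B(-20,60,77)])[0,0])].tolist())
E
```

```text
bar edge -20 [[353.4, 160.6], [345.1, 159.3], [336.8, 158.0]]
bar edge 20 [[355.0, 147.7], [346.7, 146.4], [338.4, 145.2]]
77 [[345.9, 152.8]] cols 339.6 352.3 rows 146.7 159.0
115 [[348.3, 149.4]] cols 341.8 354.8 rows 143.1 155.8
143 [[350.2, 146.8]] cols 343.5 356.8 rows 140.4 153.3
148 [198, 198, 197, 197, 198, 198, 196, 173, 126, 112, 124, 130, 135, 135, 132, 129, 123, 110, 110, 145, 142, 137, 127, 125, 120, 114]
151 [198, 198, 198, 199, 198, 197, 194, 154, 120, 116, 122, 125, 124, 123, 122, 120, 116, 111, 126, 169, 148, 112, 92, 83, 81, 80]
154 [198, 198, 198, 198, 199, 198, 194, 154, 118, 115, 120, 123, 123, 123, 120, 118, 114, 106, 96, 84, 82, 82, 80, 80, 80, 81]
157 [198, 198, 198, 197, 189, 188, 180, 132, 111, 115, 120, 123, 122, 121, 119, 116, 112, 106, 92, 80, 79, 77, 78, 64, 54, 50]
160 [150, 126, 99, 88, 81, 79, 78, 78, 76, 79, 78, 82, 85, 87, 87, 78, 72, 56, 54, 64, 52, 45, 44, 45, 46, 47]
163 [76, 75, 76, 79, 78, 78, 79, 79, 77, 75, 60, 52, 49, 48, 63, 114, 167, 181, 185, 137, 78, 49, 46, 46, 46, 46]
77 cols 265.1 276.3 rows 155.0 159.6
90 cols 265.1 276.3 rows 151.5 156.1
110 cols 265.2 276.5 rows 146.1 150.6
[np.uint8(139), np.uint8(186), np.uint8(164), np.uint8(126), np.uint8(99), np.uint8(119), np.uint8(140), np.uint8(187), np.uint8(135), np.uint8(123), np.uint8(122), np.uint8(123), np.uint8(122), np.uint8(122), np.uint8(123), np.uint8(121), np.uint8(120), np.uint8(121), np.uint8(121), np.uint8(116), np.uint8(87), np.uint8(75), np.uint8(52), np.uint8(48), np.uint8(53), np.uint8(77), np.uint8(96), np.uint8(102), np.uint8(105), np.uint8(99), np.uint8(108), np.uint8(107)]
[[263.5, 164.5], [263.5, 167.2], [254.5, 161.1]] [198, 199, 198, 197, 198, 197, 198, 199, 198, 188, 130, 84, 79, 78, 80, 78, 78, 76, 54, 77, 134, 187, 186, 166, 123, 110, 85, 66, 59, 58, 57, 56]
```

The weight outline matches the ideal place within about a pixel (1–3 mm) in both views: top columns 342–354.5 against 341.8–354.8, and side columns 265–276 against 265.1–276.3. Handing in.

```bash
python3 -c "
from cell import finish_job
print(finish_job())"
```

```text
the job is handed in; nothing more can be done
None
```

The bend test is set up and handed in at about 38 s of the 128 s allowed. I placed the parts in the order asked: knife-edge support on the left line, round-rod support on the right line, bar across both, and the largest weight upright above the gauge.

**Last checks**
- **Bar:** a wrist view after release, before the weight went on, showed its sides and visible end within about 1 px of the ideal place. It met the supports at the expected height (underside about 67 mm).
- **Weight:** top and side views put it upright at mid-span, within about 1 px (1–3 mm).
- **Forces:** the highest I read at the wrist was about 17 N, when setting the rod support down. The small weights were left alone, and the arm ended clear of everything.

**Off or not confirmed**
- **Knife support:** its ridge measured about 1.4 mm off the line, at y ≈ 78.6 mm instead of 80, and up to about 1° from square. I left it rather than disturb it.
- **Plunger:** I did not read its depression directly. I take it as pressed because the bar lies at its proper height.
- **Rod support:** I did not measure it again after letting go. At release the gripper was within 1 mm of the line.

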